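Fit the U-bolt that holds the feeder's discharge tube

ROBOT

A 6-joint arm with a two-finger parallel gripper is mounted at the origin on the work surface. World frame = base frame: x ahead of the robot, y to its left, z up, the work surface at z = 0. Lengths are in m, angles in degrees, forces in N, time in s.
With the tool pointing down it reaches from about 0.3 to 0.75 m from the base axis. Payload 8.5 kg.
Tool frame: the origin (TCP) lies on the centre line of the jaws, within the pads' length; the fingertips stand env.tips_ahead ahead of it and the grasp point (between the pads) lies 8 mm behind it (env.tips_ahead is the distance from the TCP to the fingertips, in m); z points along the fingers, y is the direction in which the jaws open and shut (so a half turn about z gives the same grasp; the last joint's range is limited). The gripper opens to 85 mm and grips with 20 to 120 N. Pads are 22 mm wide; open, the fingers measure 114 mm over their backs; the gripper's body (76 mm by 85 mm) begins 54 mm behind the grasp point. The pads swing forward as they close: fully open they stand 13 mm farther back than shut.
Start: joints at [56.763, 21.807, 74.336, -0, 83.858, -12.336], TCP at [0.196, 0.514, 0.242] pointing down, gripper open.
Joint ranges: [-178.18, 178.18], [-50.72, 133.34], [12.68, 142.11], [-81.47, 261.47], [9.98, 163.14], [-165.26, 165.26]. Speed limits (degrees/s): [136.94, 136.94, 180, 180, 180, 180].

INTERFACE

Orientations are given as a 3x3 rotation matrix whose columns are the frame's x, y, z axes.
In Python, from rig import env gives the robot as it stands.
- The arm moves only by the tool servo_tool, never from a script. Its argument "commands" is a list of rows, each an object with "linear": the shift along the tool's x, y, z in mm, a list of three; "angular": the turn, a rotation vector about the tool's x, y, z in degrees, a list of three; "gripper": the opening, from -1 (shut) to 1 (fully open). In form: [{"linear": [x, y, z], "angular": [rx, ry, rz], "gripper": gripper}, ...]. A call has 1 to 20 rows; each row is the pose to reach, as a shift and turn from the pose commanded when the call began, along the tool's axes at that moment; what a row does not reach only later rows make up. A row lasts 1/10 s, in which the tool goes at most 50 mm and 8.59 degrees, less where a joint would pass 70% of its speed; a pose out of reach is approached as far as the arm can. A call with a gripper value outside its range is refused whole. The fingers move at their own pace and stop on an object; "force" is the grip in N (left out, the last holds). Time passes only in rows, so rows that repeat a pose let the fingers close. It gives the time, the measured TCP pose, the force and the opening at its end, in the units of the state.
- env.observe(): the state, without advancing time (a new reading comes with each control period).
- env.get_image(name): name is "side" or "top"; returns a dict with "frame" (384x512x3 uint8, blue, green, red), "fx", "fy", "cx", "cy" (pixels), "cam_to_world" (4x4, takes a point from camera to world coordinates). Camera axes: x right, y up, looking along -z (the intrinsics and any distortion apply to the point x, -y, -z); pixel columns grow to the right and rows downward; lengths in m; the calibration is good to about 2 mm. A picture is of the moment at which its call begins. There is no depth.
- env.close_job(): hands the job in, once; it reports no verdict.
Trained networks look in a picture, given as the dict that the camera call returned (one of the last four; its "shot" number tells which), for a name from the list of things; names that differ only in an ending like _2 or _b are one class to them, and where a whole thing is asked for, a point or a joint stands for the part that bears it (a point fixed in the world has none). Each returns a list of dicts, best first, with "confidence" (0 to 1); they miss things now and then, are a little off and sometimes report something else, mostly with a low value. They report only what shows in the picture. A call takes as long as a camera call. They do not tell look-alikes from the thing itself.
- env.trace(picture, query): "pixels" (384x512 bool, what is visible of it) and "extent" ([left, top, right, bottom] in pixels, round what is visible of it).
The state is a dict: "time_s": time; "q": joint angles; "qvel": joint speeds; "joint_efforts": joint torques, N m; "position": TCP position; "tool_rot": TCP orientation; "ft_force": force on the tool from outside, world axes, zero at the start; "wrist_torque": the same for the moment, N m; "grip_width": finger opening in m.
Only numpy, scipy, OpenCV 4.12 (cv2) and the standard library are available. Lean on these libraries where they do the work, as an engineer would, in place of code of your own. Each camera call takes 0.05 s, during which the arm holds its last target.

TASK

Take the U-bolt out of the white kit block, pass its legs astride the screw feeder's discharge tube and down through the two holes of the tube support's clamp plate, and push it fully home until its bow sits on the tube, then let go. The plate has been clamped anywhere along its slots, so find the holes by feel, and be gentle: the thin tube and the plate are spoilt if the U-bolt or the robot bears on the feeder with more than 50 N in all. Leave the pipe clamp, the nut tray and the wrench where they are.

Things in the scene. Friction and masses are not known exactly. Their poses are not given: they have to be found in the camera images.
- ubolt_mid (a point): Middle of the U-bolt: steel, 8 mm round bar, 0.1 kg, standing legs down in the kit block; 52 mm wide over the legs, 86 mm high. This point is midway between the legs, 43 mm above their ends and 43 mm below the top of the bow. x points from leg to leg, y square to the plane of the U, z up to the bow. Held across both legs from outside (52 mm) it stays in line with the fingers.
- ubolt_bow (a point): Centre of the U-bolt's half-round bow, 17 mm above its middle. Below it the legs are straight for 60 mm, 44 mm apart centre to centre (36 mm clear), with chamfered ends; the top of the bow is 26 mm above it.
- kit_block: White plastic kit block, 90 x 44 mm and 30 mm high, fixed to the table, origin at the middle of its underside. Two holes 10 mm wide and 22 mm deep, 44 mm apart along its x, hold the U-bolt's legs loosely.
- clamp_point (a point): Point on the axis of the feeder's fixed, level steel discharge tube (34 mm outside diameter), straight above its support column, 127 mm above the table. x points across the tube, y along it to its outlet 82 mm away, z up; hopper and housing lie beyond y -185 mm. When the U-bolt is fully home, its bow touches the top of the tube and its mid point is 17 mm below this height.
- plate_rail (a point): Middle of the fixed rail on the support column, 100 mm above the table; x across the tube, y along it. The bare metal clamp plate (76 mm across the tube, 100 mm along, 6 mm thick) has its top at this height and carries a blue saddle (26 mm across, 40 mm along). Its two chamfered 9.5 mm holes lie at x -22 and +22 mm, square across the tube, anywhere from y -14 to +14 mm: not measured.
- bush_level (a point): Point 14 mm below plate_rail. Here, starting 4 mm below the plate's underside, a sprung rubber bush under each hole grips the leg, so the U-bolt does not drop home by itself: pushing it through takes 5 to 20 N. The bushes' grip, about 20 N, counts in the 50 N that the feeder bears, so push no harder than 30 N. The plate is clamped firmly and does not shift. Home, the legs stick out 28 mm below it.
- pipe_clamp: Bystander: open steel pipe clamp with a wing nut, about 135 x 85 mm and 16 mm high, lying on the table; origin at the middle of its ring, on the table.
- nut_tray: Bystander: blue plastic tray with nuts, 100 x 80 x 25 mm, origin at the middle of its underside.
- wrench: Bystander: steel wrench 160 mm long, lying on the table, origin near its middle, on the table.
Not all that is in view belongs to the job. What is shaped like the part that bears ubolt_mid but orange or yellow is not meant.

How it is judged:
By the outcome, as a careful person would: the job done as asked, in the order asked, and still so for the second after the job is handed in, with the robot touching nothing.
It also fails if it takes over 64 s, if anything falls off the work surface, if the arm or the gripper's body presses on something with over 40 N, if the wrist force passes 120 N, or if a joint passes its speed limit or range.

## Working session

There is one attempt and no reset: what is moved stays moved. The work goes in short steps, Python scripts to look and compute and a tool call to move; the robot and the scene stay as the last step left them, time stands still between calls to the robot, and variables do not carry over. Pictures are saved under pics/ and viewed, and the job is handed in when it is done.

Besides the shell and the picture viewer there is one more tool, called after "Emit:" as a command line: name --argument value ..., lists and objects as JSON in quotes. servo_tool: Moves the arm, as the interface text tells. Its arguments: {"type":"object","properties":{"commands":{"type":"array","items":{"type":"object","properties":{"linear":{"type":"array","items":{"type":"number"}},"angular":{"type":"array","items":{"type":"number"}},"gripper":{"type":"number"}}}},"force":{"type":"number"}},"required":["commands"]}

```bash
ls; mkdir -p pics; cat > h.py <<'E'
from rig import env
import numpy as np, cv2
def pix(img,p):
    T=np.array(img["cam_to_world"]);c=np.linalg.inv(T)@np.append(p,1)
    return np.array([img["fx"]*c[0]/-c[2]+img["cx"], img["fy"]*-c[1]/-c[2]+img["cy"]])
def ray(img,u,v):
    T=np.array(img["cam_to_world"])
    d=np.array([(u-img["cx"])/img["fx"],-(v-img["cy"])/img["fy"],-1.])
    return T[:3,3],T[:3,:3]@d
def onz(img,u,v,z):
    o,d=ray(img,u,v);return o+d*(z-o[2])/d[2]
E
python3 - <<'E'
from h import *
s=env.observe()
for k,v in s.items(): print(k,np.round(v,4).tolist())
print(env.tips_ahead)
for n in("side","top"):
    im=env.get_image(n)
    print(n,[k for k in im],im["fx"],im["fy"],im["cx"],im["cy"],np.round(im["cam_to_world"],3).tolist(),[ (k,im[k]) for k in im if k not in("frame","cam_to_world")])
    cv2.imwrite(f"pics/{n}0.png",cv2.resize(im["frame"],None,fx=1.5,fy=1.5))
    cv2.imwrite(f"pics/{n}0_raw.png",im["frame"])
    for q in("ubolt_mid","kit_block","pipe_clamp","nut_tray","wrench","clamp_point","plate_rail"):
        try:
            for r in env.trace(im,q)[:3]: print(q,round(r["confidence"],2),np.round(r["extent"],1).tolist(),int(r["pixels"].sum()))
        except Exception as e: print(q,e)
E
```

```text
pics
time_s 0.0
q [56.7614, 21.8406, 74.386, -0.0001, 83.8601, -12.3364]
qvel [-0.081, -0.1103, 0.0715, -0.0266, -0.037, 0.1003]
joint_efforts [-0.0003, -44.8457, -23.1289, -0.0002, 0.0047, -0.0]
position [0.1961, 0.5135, 0.2417]
tool_rot [[-0.9342, 0.3568, -0.0008], [0.3568, 0.9342, -0.0013], [0.0003, -0.0015, -1.0]]
ft_force [0.3385, 0.1599, -0.0232]
wrist_torque [0.0011, 0.0418, 0.0017]
grip_width 0.0851
0.011
side ['frame', 'fx', 'fy', 'cx', 'cy', 'cam_to_world', 'shot'] 352.43008162799856 352.43008162799856 259.7456970012132 191.1029616914736 [[-0.999, 0.009, -0.05, 0.501], [-0.046, -0.601, 0.798, 0.646], [-0.023, 0.799, 0.6, 0.501], [0.0, 0.0, 0.0, 1.0]] [('fx', 352.43008162799856), ('fy', 352.43008162799856), ('cx', 259.7456970012132), ('cy', 191.1029616914736), ('shot', 1)]
ubolt_mid 0.9 [245.4, 239.2, 275.9, 274.6] 295
ubolt_mid 0.86 [195.2, 216.2, 218.7, 263.0] 323
ubolt_mid 0.6 [236.7, 204.0, 252.9, 244.0] 293
pipe_clamp 0.75 [110.0, 220.9, 183.7, 251.1] 808
nut_tray 0.59 [84.6, 279.8, 160.7, 341.3] 3542
wrench 0.98 [313.0, 218.1, 393.0, 233.3] 651
clamp_point 0.75 [206.9,
[... 224 characters left out ...]
, -0.141, 0.445], [-0.999, -0.008, 0.042, 0.131], [0.04, 0.142, 0.989, 0.821], [0.0, 0.0, 0.0, 1.0]] [('fx', 368.9923236336538), ('fy', 368.9923236336538), ('cx', 255.3291931963081), ('cy', 190.26590336453026), ('shot', 2)]
ubolt_mid 0.59 [181.2, 193.0, 197.3, 213.8] 92
ubolt_mid 0.59 [207.1, 145.6, 227.5, 165.1] 199
ubolt_mid 0.41 [224.6, 181.3, 246.5, 197.6] 127
kit_block 0.57 [174.4, 185.6, 209.5, 227.9] 795
pipe_clamp 0.64 [220.6, 82.2, 253.2, 133.6] 582
nut_tray 0.87 [135.9, 86.1, 179.4, 135.0] 1736
wrench 0.75 [245.6, 254.2, 265.7, 330.8] 669
wrench 0.3 [268.6, 79.9, 512.0, 220.0] 12673
clamp_point 0.58 [270.2, 84.3, 512.0, 218.7] 12407
plate_rail 0.62 [268.7, 85.5, 510.4, 220.9] 12378
```

View pics/side0.png

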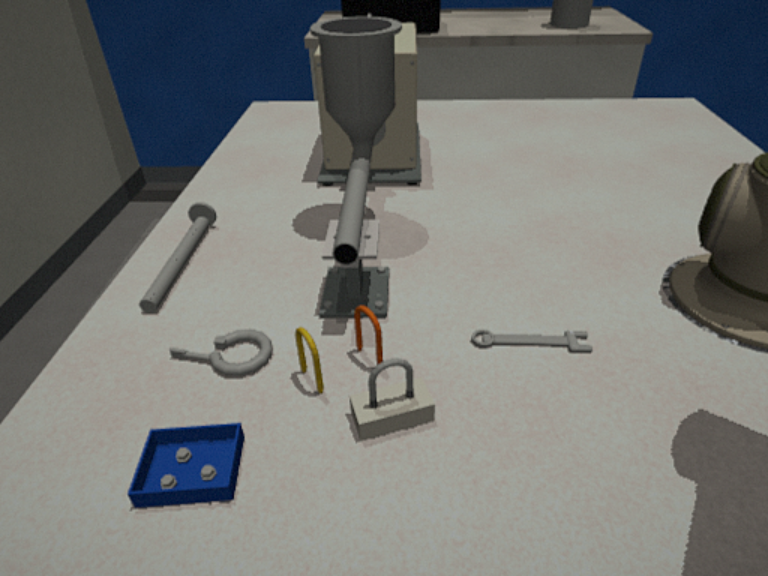

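View pics/top0.png

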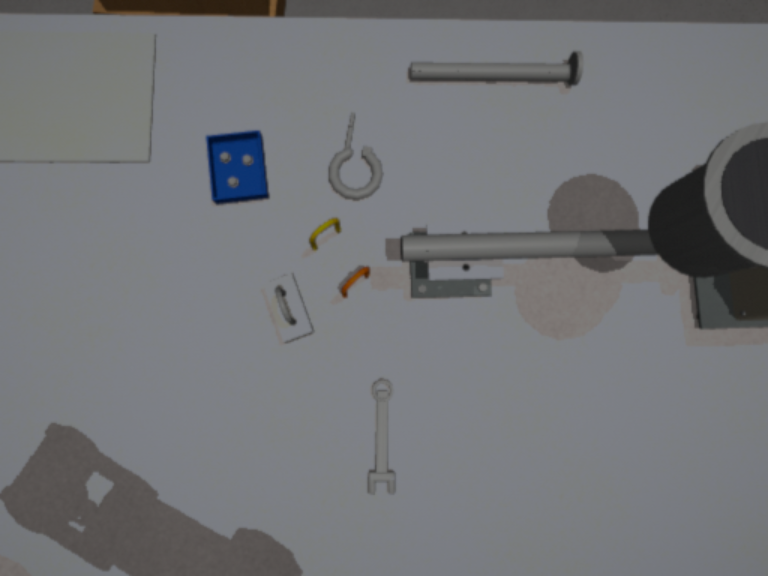

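```bash
python3 - <<'E'
import cv2
a=cv2.imread("pics/side0_raw.png")[160:310,170:330]
b=cv2.imread("pics/top0_raw.png")[120:250,150:350]
cv2.imwrite("pics/sc.png",cv2.resize(a,None,fx=3.9,fy=3.9,interpolation=cv2.INTER_CUBIC))
cv2.imwrite("pics/tc.png",cv2.resize(b,None,fx=4,fy=4,interpolation=cv2.INTER_CUBIC))
E
```

```text
(no output)
```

View pics/sc.png

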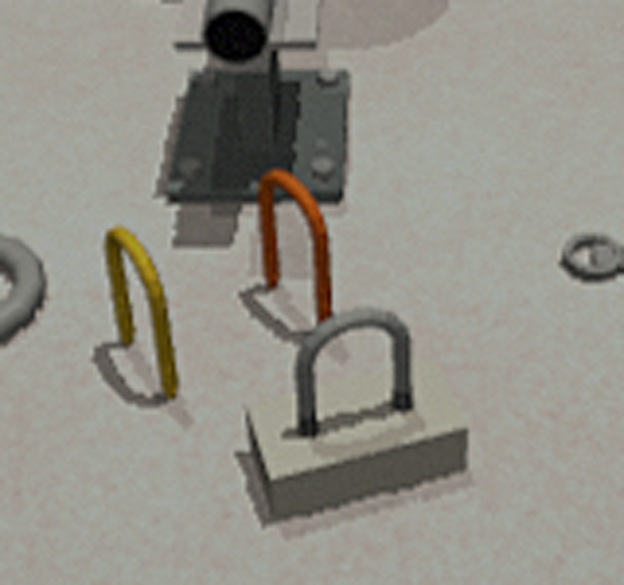

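View pics/tc.png

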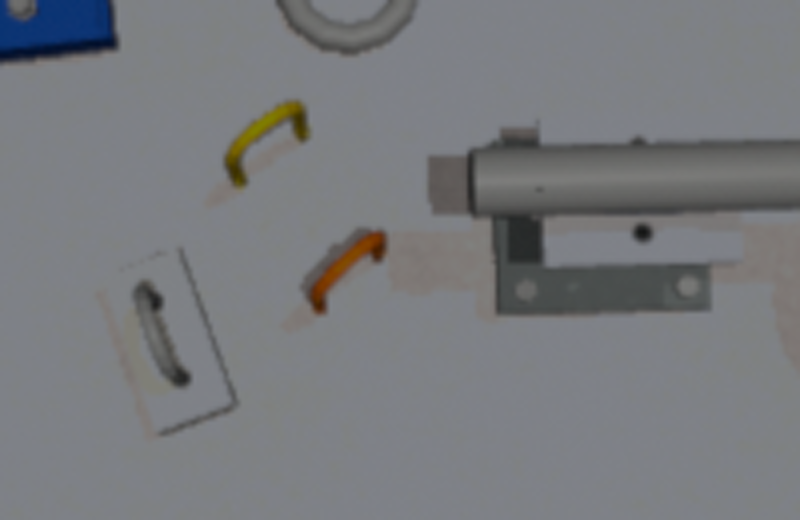

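Candidates for the U-bolt, in side-image raw pixels: steel in the white block (261,257), orange (245,224) and yellow (207,240). The steel one in the block is the one to take, and the crop confirms it. A dark spot at top-image raw pixel (310,178) looks like a plate hole.

```bash
python3 - <<'E'
import cv2
a=cv2.imread("pics/side0_raw.png")[90:190,190:300]
b=cv2.imread("pics/top0_raw.png")[130:220,260:390]
cv2.imwrite("pics/sc2.png",cv2.resize(a,None,fx=5.9,fy=5.9,interpolation=cv2.INTER_CUBIC))
cv2.imwrite("pics/tc2.png",cv2.resize(b,None,fx=6,fy=6,interpolation=cv2.INTER_CUBIC))
E
cat > fit.py <<'E'
from h import *
from scipy.optimize import minimize
# fit ubolt x,y,yaw by silhouette IoU
def pts(x,y,yaw,zm=0.051,tilt=0):
    # sampled surface points of bar
    r=.004; P=[];
    for s in np.linspace(-.013 if True else 0,.017,12): P+= [(-.022,s),(.022,s)]
    for a in np.linspace(0,np.pi,30): P.append((.022*np.cos(a),.017+.022*np.sin(a)))
    P=np.array(P); c,sn=np.cos(yaw),np.sin(yaw)
    return np.c_[x+c*P[:,0],y+sn*P[:,0],zm+P[:,1]]
def render(im,w,S=4):
    m=np.zeros((384*S,512*S),np.uint8); T=np.array(im["cam_to_world"])
    for p in w:
        u,v=pix(im,p); d=-(np.linalg.inv(T)@np.append(p,1))[2]
        cv2.circle(m,(int(round((u+.5)*S*16)),int(round((v+.5)*S*16))),int(im["fx"]*.004/d*S*16),255,-1,shift=4)
    return cv2.resize(m,(512,384),interpolation=cv2.INTER_AREA)/255.
E
python3 - <<'E'
from fit import *
ims=[env.get_image(n) for n in("side","top")]
ms=[]
for im,c in zip(ims,((261,257),(189,203))):
    best=[r for r in env.trace(im,"ubolt_mid") if abs((r["extent"][0]+r["extent"][2])/2-c[0])<10 and abs((r["extent"][1]+r["extent"][3])/2-c[1])<10]
    m=best[0]["pixels"]; print(best[0]["confidence"],m.sum()); ms.append(m.astype(float))
p=onz(ims[0],261,267,.03);print(p)
def cost(v,which=(0,1)):
    c=0
    for i in which:
        R=render(ims[i],pts(v[0],v[1],v[2])); c+=1-np.minimum(R,ms[i]).sum()/np.maximum(R,ms[i]).sum()
    return c
for which in((0,1),(0,),(1,)):
    bst=None
    for yaw in np.radians([-90,-70,-110]):
        r=minimize(cost,[p[0],p[1],yaw],args=(which,),method="Nelder-Mead",options=dict(initial_simplex=[[p[0],p[1],yaw],[p[0]+.01,p[1],yaw],[p[0],p[1]+.01,yaw],[p[0],p[1],yaw+.3]],xatol=1e-4,fatol=1e-4))
        if bst is None or r.fun<bst.fun: bst=r
    print(which,bst.fun,bst.x[:2],np.degrees(bst.x[2]))
E
```

```text
0.59 315Traceback (most recent call last):
  File "<stdin>", line 6, in <module>
IndexError: list index out of range
```

View pics/sc2.png

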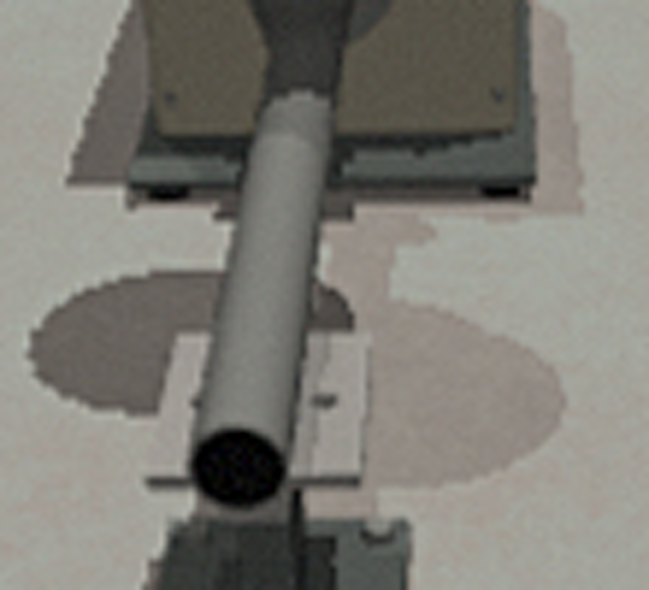

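View pics/tc2.png

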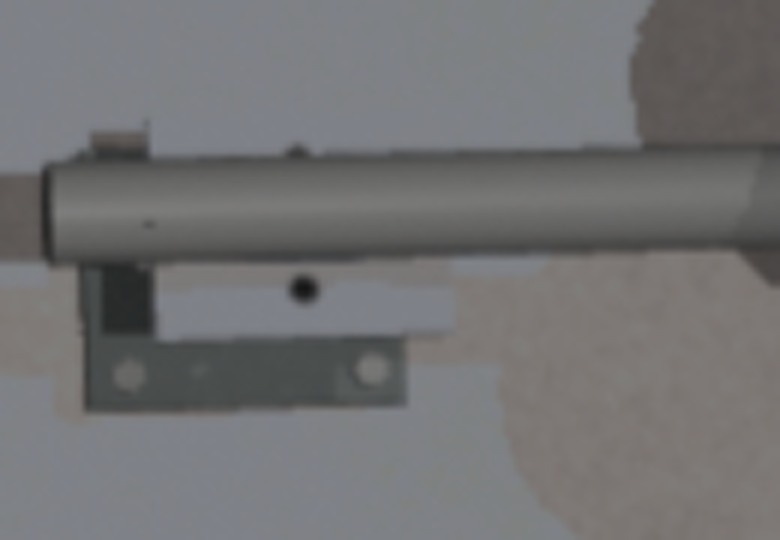

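The holes show in both views: side raw (245,158) and top raw (310.5,178), with the far-side one half hidden at top (309.5,155). The trace missed the U-bolt this time, so I'll retry and compute the feeder geometry as well.

```bash
python3 - <<'E'
from fit import *
import pickle
ims=[];ms=[]
for n,c in zip(("side","top"),((261,257),(189,203))):
  for k in range(3):
    im=env.get_image(n)
    tr=env.trace(im,"ubolt_mid")
    best=[r for r in tr if abs((r["extent"][0]+r["extent"][2])/2-c[0])<15 and abs((r["extent"][1]+r["extent"][3])/2-c[1])<15]
    if best: break
  print(n,best[0]["confidence"],best[0]["extent"],best[0]["pixels"].sum())
  m=best[0]["pixels"]; ims.append(im);ms.append(m.astype(float))
  o=im["frame"].copy();o[m]=(0,0,255);cv2.imwrite(f"pics/m_{n}.png",cv2.resize(o[c[1]-40:c[1]+40,c[0]-50:c[0]+50],None,fx=6,fy=6,interpolation=cv2.INTER_NEAREST))
pickle.dump((ims,ms),open("d.pkl","wb"))
p=onz(ims[0],261,267,.03);print(p)
def cost(v,which=(0,1)):
    c=0
    for i in which:
        R=render(ims[i],pts(v[0],v[1],v[2])); c+=1-np.minimum(R,ms[i]).sum()/np.maximum(R,ms[i]).sum()
    return c
for which in((0,1),(0,),(1,)):
    bst=None
    for yaw in np.radians([-90,-70,-110]):
        r=minimize(cost,[p[0],p[1],yaw],args=(which,),method="Nelder-Mead",options=dict(initial_simplex=[[p[0],p[1],yaw],[p[0]+.01,p[1],yaw],[p[0],p[1]+.01,yaw],[p[0],p[1],yaw+.3]],xatol=1e-4,fatol=1e-4))
        if bst is None or r.fun<bst.fun: bst=r
    print(which,bst.fun,bst.x[:2],np.degrees(bst.x[2]))
S,T=ims
def tri(a,b):
    o1,d1=ray(S,*a);o2,d2=ray(T,*b)
    A=np.c_[d1,-d2];t=np.linalg.lstsq(A,o2-o1,rcond=None)[0]
    q1=o1+d1*t[0];q2=o2+d2*t[1];return (q1+q2)/2*1e3,np.linalg.norm(q1-q2)*1e3
f=lambda u,v,s,ou,ov:((u+.5)/s-.5+ou,(v+.5)/s-.5+ov)
hs=f(325,401,5.9,190,90);ht=f(304,289,6,260,130)
print("hole tri",tri(hs,ht),onz(S,*hs,.1),onz(T,*ht,.1))
print("far hole top",onz(T,*f(299,150,6,260,130),.1),"far hole side(partial)",onz(S,*f(197,402,5.9,190,90),.1))
# tube edges in top: sight lines tangent; plane through camera centre
for nm,e in(("upper",[(55,163),(640,148)]),("lower",[(55,263),(740,246)])):
    print(nm,[onz(T,*f(u,v,6,260,130),.127).round(4).tolist() for u,v in e])
print("outlet top", onz(T,*f(46,213,6,260,130),.127), "side outlet centre", onz(S,*f(239,468,5.9,190,90),.127))
print("side tube edges far", [onz(S,*f(u,v,5.9,190,90),.127).round(4).tolist() for u,v in((198,430),(243,200),(291,440),(325,200))])
print("side plate corners",[onz(S,*f(u,v,5.9,190,90),z).round(4).tolist() for u,v,z in((148,480,.1),(363,478,.1),(372,332,.1),(176,333,.1))])
print("top plate corners",[onz(T,*f(u,v,6,260,130),.1).round(4).tolist() for u,v in((155,337),(453,331),(453,285))])
E
```

```text
side 0.6 [244.1, 238.2, 274.6, 274.1] 320
top 0.63 [180.7, 192.3, 200.4, 216.2] 137
[0.52861793 0.23747014 0.03      ]
(0, 1) 0.4804409062502333 [0.5292498  0.23544926] -161.5379103996278
(0,) 0.16991564391058012 [0.53005569 0.23635205] 22.208025643818086
(1,) 0.18543361001648906 [0.52625764 0.23396522] -159.1469047180971
hole tri (array([572.77920685,  -9.69041427,  99.45257885]), np.float64(1.247669759480332)) [ 0.57331493 -0.00897296  0.1       ] [ 0.57204915 -0.00956387  0.1       ]
far hole top [ 0.6194337  -0.00952528  0.1       ] far hole side(partial) [ 0.62069843 -0.00786121  0.1       ]
upper [[0.6089, 0.0749, 0.127], [0.6131, -0.116, 0.127]]
lower [[0.5762, 0.0755, 0.127], [0.5805, -0.147, 0.127]]
outlet top [0.59254107 0.07806628 0.127     ] side outlet centre [0.59345363 0.07721687 0.127     ]
side tube edges far [[0.61, 0.0541, 0.127], [0.6141, -0.1195, 0.127], [0.5779, 0.06, 0.127], [0.5808, -0.1195, 0.127]]
side plate corners [[0.6312, 0.0442, 0.1], [0.5559, 0.0421, 0.1], [0.5591, -0.0601, 0.1], [0.6356, -0.0589, 0.1]]
top plate corners [[0.5563, 0.0406, 0.1], [0.5575, -0.059, 0.1], [0.5731, -0.0597, 0.1]]
```

```bash
python3 - <<'E'
from fit import *
import pickle
(S,T),ms=pickle.load(open("d.pkl","rb"))
f=lambda u,v,s,ou,ov:((u+.5)/s-.5+ou,(v+.5)/s-.5+ov)
print("top corners",[onz(T,*f(u,v,4,150,120),.03).round(4).tolist() for u,v in((182,250),(237,403),(156,435))])
print("side corners",[onz(S,*f(u,v,3.9,170,160),.03).round(4).tolist() for u,v in((247,408),(467,430),(270,475))])
print("side leg bases",[onz(S,*f(u,v,3.9,170,160),.03).round(4).tolist() for u,v in((308,430),(402,404))])
# overlay fits
for v in ([.530,.2363,np.radians(21.5)],[.5285,.2352,np.radians(20.5)]):
  for i,im in enumerate((S,T)):
    R=render(im,pts(*v)); print(v, i, 1-np.minimum(R,ms[i]).sum()/np.maximum(R,ms[i]).sum())
    o=cv2.resize(im["frame"],None,fx=6,fy=6,interpolation=cv2.INTER_CUBIC);
    c=cv2.findContours((cv2.resize(R,None,fx=6,fy=6)>.5).astype(np.uint8),cv2.RETR_LIST,cv2.CHAIN_APPROX_NONE)[0]
    cv2.drawContours(o,c,-1,(0,0,255),1); x,y=((261,257),(189,203))[i]
    cv2.imwrite(f"pics/ov{i}.png",o[(y-30)*6:(y+30)*6,(x-30)*6:(x+30)*6])
a=np.hstack([cv2.imread(f"pics/ov{i}.png") for i in(0,1)]);cv2.imwrite("pics/ov.png",a)
s=env.observe();R=s["tool_rot"];print(s["time_s"],R.T@((np.array([.529,.2355,.150])-s["position"])*1e3))
E
```

```text
top corners [[0.5764, 0.2275, 0.03], [0.4936, 0.1976, 0.03], [0.4772, 0.2402, 0.03]]
side corners [[0.5779, 0.2325, 0.03], [0.4798, 0.2426, 0.03], [0.5641, 0.2695, 0.03]]
side leg bases [[0.5496, 0.2444, 0.03], [0.5085, 0.2284, 0.03]]
[0.53, 0.2363, np.float64(0.3752457891787809)] 0 0.1750180733779142
[0.53, 0.2363, np.float64(0.3752457891787809)] 1 0.34579344061927075
[0.5285, 0.2352, np.float64(0.35779249665883756)] 0 0.284855269470654
[0.5285, 0.2352, np.float64(0.35779249665883756)] 1 0.2593803602058318
1.3 [-410.16699569 -141.28666892   92.34492186]
```

View pics/ov.png

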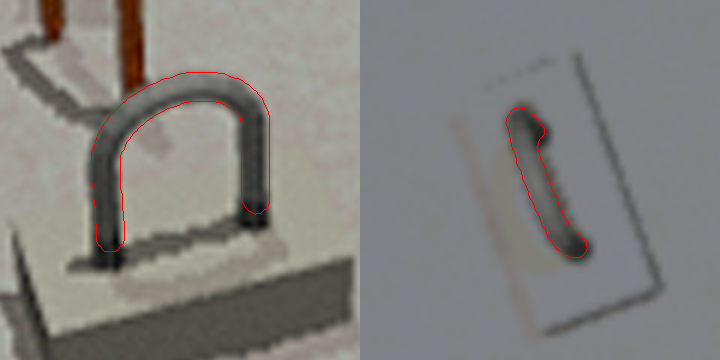

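```bash
sed -i 's/-.013 if True else 0/-.020/' fit.py; python3 - <<'E'
from fit import *
import pickle
(S,T),ms=pickle.load(open("d.pkl","rb"));ims=[S,T]
def cost(v,which,z):
    return sum(1-np.minimum(R,ms[i]).sum()/np.maximum(R,ms[i]).sum() for i in which for R in[render(ims[i],pts(*v[:3],zm=z))])
p=[.529,.2355,.37]
for z in(.051,.048,.054):
 for which in((0,1),(0,),(1,)):
    r=minimize(cost,p,args=(which,z),method="Nelder-Mead",options=dict(initial_simplex=np.array(p)+np.array([[-.003,-.003,-.1],[.005,0,0],[0,.005,0],[0,0,.2]]),xatol=1e-4,fatol=1e-4))
    print(z,which,round(r.fun,3),r.x[:2].round(4),np.degrees(r.x[2]).round(2))
E
```

```text
0.051 (0, 1) 0.413 [0.5294 0.2354] 19.73
0.051 (0,) 0.12 [0.53   0.2361] 21.4
0.051 (1,) 0.195 [0.5267 0.2345] 19.94
0.048 (0, 1) 0.464 [0.5296 0.2349] 18.49
0.048 (0,) 0.12 [0.5302 0.2335] 20.29
0.048 (1,) 0.192 [0.5271 0.2346] 20.42
0.054 (0, 1) 0.589 [0.5293 0.2365] 20.68
0.054 (0,) 0.126 [0.5297 0.2391] 21.34
0.054 (1,) 0.193 [0.5263 0.2337] 20.85
```

Emit:
servo_tool --commands '[{"linear":[-60,-20,10],"angular":[0,0,7],"gripper":1},{"linear":[-100,-35,25],"angular":[0,0,13],"gripper":1},{"linear":[-140,-50,35],"angular":[0,0,19],"gripper":1},{"linear":[-180,-64,45],"angular":[0,0,25],"gripper":1},{"linear":[-220,-78,55],"angular":[0,0,31],"gripper":1},{"linear":[-260,-92,65],"angular":[0,0,37],"gripper":1},{"linear":[-300,-105,75],"angular":[0,0,42],"gripper":1},{"linear":[-335,-117,80],"angular":[0,0,46],"gripper":1},{"linear":[-365,-127,86],"angular":[0,0,48.9],"gripper":1},{"linear":[-390,-135,90],"angular":[0,0,48.9],"gripper":1},{"linear":[-404,-140,92],"angular":[0,0,48.9],"gripper":1},{"linear":[-409.8,-141.7,92],"angular":[0,0,48.9],"gripper":1},{"linear":[-409.8,-141.7,92],"angular":[0,0,48.9],"gripper":1},{"linear":[-409.8,-141.7,92],"angular":[0,0,48.9],"gripper":1},{"linear":[-409.8,-141.7,92],"angular":[0,0,48.9],"gripper":1}]'

```text
time_s: 2.8
position: [0.5278, 0.236, 0.1506]
tool_rot: [[-0.346, 0.938, 0.0], [0.938, 0.346, 0.0], [0.0, 0.0, -1.0]]
ft_force: [0.9, 0.5, -0.4]
grip_width: 0.0856
```

```bash
python3 - <<'E'
from h import *
s=env.observe();R=s["tool_rot"];print(s["time_s"],s["position"],R.round(4).tolist(),np.degrees(np.arctan2(R[1,1],R[0,1])),s["ft_force"],s["q"])
print(R.T@((np.array([.5285,.2353,.060])-s["position"])*1e3))
S=env.get_image("side");T=env.get_image("top")
a=S["frame"][190:310,190:340];b=T["frame"][140:260,130:280]
cv2.imwrite("pics/pre.png",np.hstack([cv2.resize(i,(400,320)) for i in(a,b)]))
E
```

```text
2.8 [0.5277937  0.23602738 0.15064776] [[-0.3465, 0.9381, 0.0002], [0.9381, 0.3465, 0.0002], [0.0001, 0.0002, -1.0]] 20.27109744467421 [ 0.91305762  0.5235267  -0.44981968] [ 1.23652070e+01  2.91228250e+01  7.80815308e+01  7.11267513e-03
  7.27822539e+01 -7.90799562e+00]
[-0.93476708  0.38807824 90.64777787]
```

View pics/pre.png

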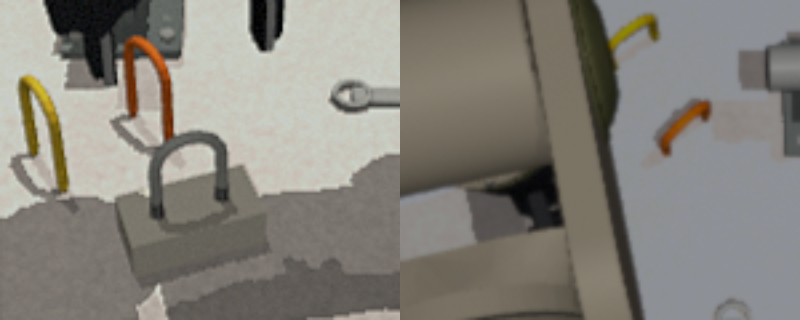

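```bash
python3 - <<'E'
from h import *
import pickle
(S,T),ms=pickle.load(open("d.pkl","rb"))
f=lambda u,v,s,ou,ov:((u+.5)/s-.5+ou,(v+.5)/s-.5+ov)
for n,p in (("orange",[(270,287),(325,318)]),("yellow",[(126,343),(170,396)])):
    q=[onz(S,*f(u,v,3.9,170,160),.0) for u,v in p]; print(n,q)
    a=np.radians(20.27)
    for r in q:
        d=r[:2]-[.5285,.2353];print(" toolaxis along",d@[np.cos(a),np.sin(a)]," across",d@[-np.sin(a),np.cos(a)])
print(env.tips_ahead)
E
```

```text
orange [array([0.57953141, 0.12321091, 0.        ]), array([0.54922836, 0.14531489, 0.        ])]
 toolaxis along 0.0090384096001778  across -0.12282701973363287
 toolaxis along -0.011730181963038768  across -0.09159359778130463
yellow [array([0.64840144, 0.16521319, 0.        ]), array([0.6208382 , 0.19964312, 0.        ])]
 toolaxis along 0.08819481158512599  across -0.10728556283007298
 toolaxis along 0.0742666057600614  across -0.06543872620737055
0.011
```

Emit:
servo_tool --commands '[{"linear":[-0.9,0.4,20],"angular":[0,0,0],"gripper":1},{"linear":[-0.9,0.4,45],"angular":[0,0,0],"gripper":1},{"linear":[-0.9,0.4,65],"angular":[0,0,0],"gripper":1},{"linear":[-0.9,0.4,80],"angular":[0,0,0],"gripper":1},{"linear":[-0.9,0.4,90],"angular":[0,0,0],"gripper":1},{"linear":[-0.9,0.4,90],"angular":[0,0,0],"gripper":1},{"linear":[-0.9,0.4,90],"angular":[0,0,0],"gripper":1},{"linear":[-0.9,0.4,90],"angular":[0,0,0],"gripper":1}]'

```text
time_s: 3.7
position: [0.5296, 0.2347, 0.0612]
tool_rot: [[-0.345, 0.938, 0.002], [0.938, 0.345, 0.0], [-0.0, 0.002, -1.0]]
ft_force: [-0.5, 0.4, 0.4]
grip_width: 0.0856
```

```bash
python3 - <<'E'
from h import *
s=env.observe();print(s["time_s"],s["position"],s["ft_force"],s["wrist_torque"])
S=env.get_image("side")
cv2.imwrite("pics/pre2.png",cv2.resize(S["frame"][190:310,190:340],(750,600)))
E
```

```text
3.7 [0.52958586 0.23468252 0.06123145] [-0.47600919  0.37210165  0.40236374] [-0.02696298 -0.01991884 -0.01574471]
```

View pics/pre2.png

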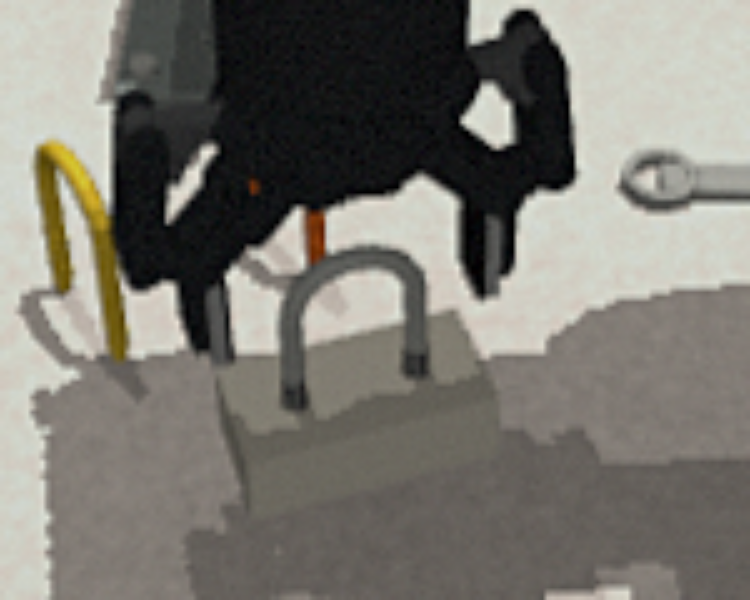

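```bash
python3 - <<'E'
from h import *
S=env.get_image("side");s=env.observe();R=s["tool_rot"];p=s["position"]
for d in((0,.043,.011),(0,-.043,.011),(0,.043,.0),(0,.043,-.002)):
    print(d,(pix(S,p+R@d)-[190,190])*5, (p+R@d).round(3))
E
```

```text
(0, 0.043, 0.011) [229.32553937 369.92068106] [0.57  0.249 0.05 ]
(0, -0.043, 0.011) [469.85788485 309.055878  ] [0.489 0.22  0.05 ]
(0, 0.043, 0.0) [227.26835901 347.49866106] [0.57  0.249 0.061]
(0, 0.043, -0.002) [226.88931781 343.36734149] [0.57  0.249 0.063]
```

Emit:
servo_tool --commands '[{"linear":[0,0,0],"angular":[0,0,0],"gripper":0.3},{"linear":[0,0,0],"angular":[0,0,0],"gripper":0.1},{"linear":[0,0,0],"angular":[0,0,0],"gripper":-0.2},{"linear":[0,0,0],"angular":[0,0,0],"gripper":-0.2},{"linear":[0,0,0],"angular":[0,0,0],"gripper":-0.2},{"linear":[0,0,0],"angular":[0,0,0],"gripper":-0.2},{"linear":[0,0,0],"angular":[0,0,0],"gripper":-0.2},{"linear":[0,0,0],"angular":[0,0,0],"gripper":-0.2}]' --force 80

```text
time_s: 4.6
position: [0.5296, 0.2346, 0.0612]
tool_rot: [[-0.345, 0.938, 0.001], [0.939, 0.345, 0.0], [-0.0, 0.001, -1.0]]
ft_force: [-0.1, 0.7, 6.1]
grip_width: 0.0487
```

```bash
python3 - <<'E'
from h import *
s=env.observe();print(s["time_s"],s["position"],s["ft_force"],s["wrist_torque"],s["grip_width"],env.tips_ahead)
S=env.get_image("side")
cv2.imwrite("pics/gr.png",cv2.resize(S["frame"][190:310,190:340],(750,600)))
E
```

```text
4.6 [0.5295823  0.23458883 0.06115101] [-0.13899038  0.65958356  6.14817114] [-0.01162808  0.12627196  0.0417474 ] 0.04868204530789313 0.011
```

View pics/gr.png

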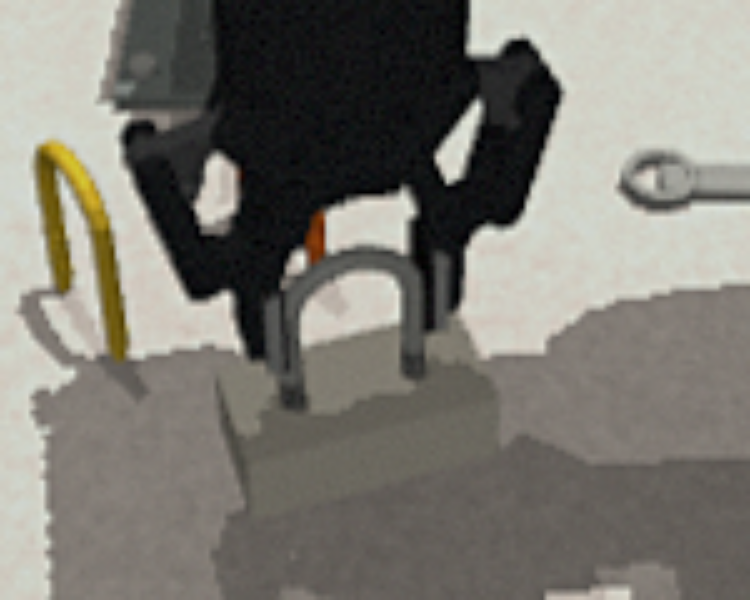

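```bash
python3 - <<'E'
from fit import *
S=env.get_image("side");s=env.observe();R=s["tool_rot"];p=s["position"]
o=cv2.resize(S["frame"][190:310,190:340],(750,600),interpolation=cv2.INTER_CUBIC)
def P(w): 
    u=(pix(S,w)-[190,190]+.5)*5; return tuple(int(x) for x in u)
for sg in(1,-1):
    c=[P(p+R@np.array([x,sg*.0243,z])) for x,z in((-.011,-.02),(.011,-.02),(.011,.011),(-.011,.011))]
    cv2.polylines(o,[np.array(c)],True,(0,255,0) if sg>0 else (255,255,0),1)
for dx,dy,col in((p[0],p[1],(0,0,255)),(.5285,.2353,(255,0,255))):
    w=pts(dx,dy,np.radians(20.27))
    for q in w: cv2.circle(o,P(q),2,col,-1)
cv2.imwrite("pics/gr2.png",o)
E
```

```text
(no output)
```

View pics/gr2.png

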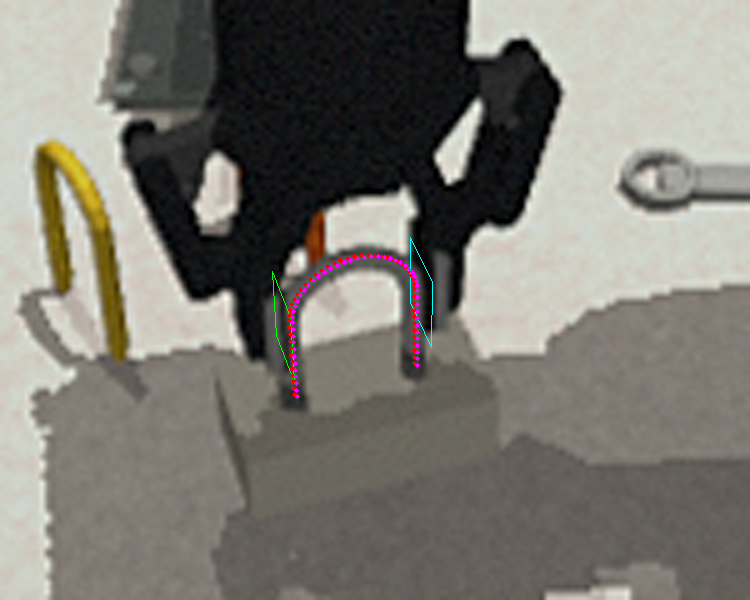

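Emit:
servo_tool --commands '[{"linear":[0,0,-4],"angular":[0,0,0],"gripper":-0.2},{"linear":[0,0,-9],"angular":[0,0,0],"gripper":-0.2},{"linear":[0,0,-15],"angular":[0,0,0],"gripper":-0.2},{"linear":[0,0,-23],"angular":[0,0,0],"gripper":-0.2},{"linear":[0,0,-33],"angular":[0,0,0],"gripper":-0.2},{"linear":[0,0,-45],"angular":[0,0,0],"gripper":-0.2},{"linear":[0,0,-60],"angular":[0,0,0],"gripper":-0.2},{"linear":[0,0,-80],"angular":[0,0,0],"gripper":-0.2},{"linear":[0,0,-100],"angular":[0,0,0],"gripper":-0.2},{"linear":[0,0,-120],"angular":[0,0,0],"gripper":-0.2},{"linear":[0,0,-140],"angular":[0,0,0],"gripper":-0.2},{"linear":[0,0,-150],"angular":[0,0,0],"gripper":-0.2},{"linear":[0,0,-150],"angular":[0,0,0],"gripper":-0.2},{"linear":[0,0,-150],"angular":[0,0,0],"gripper":-0.2}]'

```text
time_s: 6.1
position: [0.5289, 0.2344, 0.2098]
tool_rot: [[-0.345, 0.939, -0.001], [0.939, 0.345, -0.0], [0.0, -0.001, -1.0]]
ft_force: [0.2, -0.5, -1.3]
grip_width: 0.0489
```

```bash
python3 - <<'E'
from h import *
s=env.observe();R=s["tool_rot"];p=s["position"];print(s["time_s"],p,s["ft_force"],s["wrist_torque"],s["grip_width"])
S=env.get_image("side")
u,v=pix(S,p).astype(int);print(u,v)
cv2.imwrite("pics/lift.png",cv2.resize(S["frame"][max(v-60,0):v+60,u-75:u+75],(750,600),interpolation=cv2.INTER_CUBIC))
print(R.T@((np.array([.5947,-.0092,p[2]])-p)*1e3),np.degrees(np.arctan2(R[1,1],R[0,1])))
E
```

```text
6.1 [0.52885886 0.2344257  0.20975358] [ 0.16419982 -0.51374292 -1.31948921] [0.00146365 0.00076161 0.01388701] 0.04891158406355742
258 181
[-2.51376549e+02 -2.23242134e+01 -4.45503404e-03] 20.19821340323724
```

View pics/lift.png

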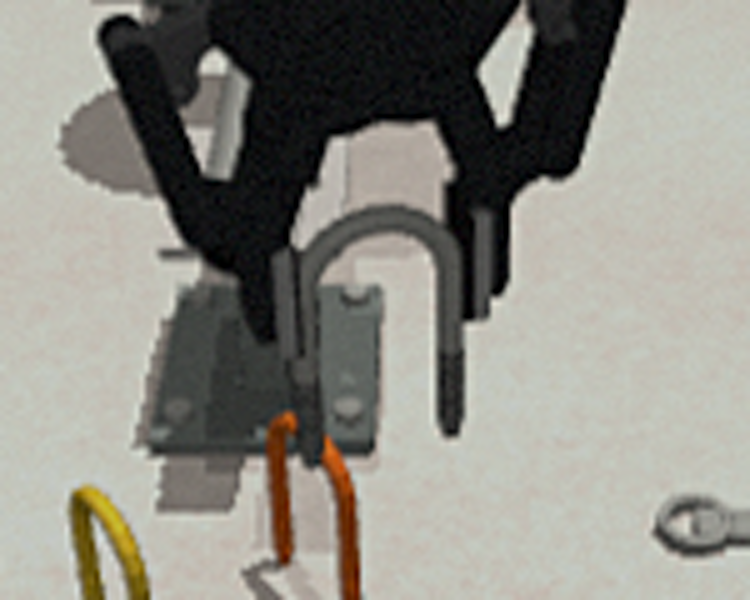

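Emit:
servo_tool --commands '[{"linear":[-10,-1,-5],"angular":[0,0,1],"gripper":-0.2},{"linear":[-30,-3,-10],"angular":[0,0,3],"gripper":-0.2},{"linear":[-55,-5,-10],"angular":[0,0,5],"gripper":-0.2},{"linear":[-85,-7.5,-10],"angular":[0,0,7],"gripper":-0.2},{"linear":[-115,-10,-10],"angular":[0,0,9],"gripper":-0.2},{"linear":[-145,-13,-10],"angular":[0,0,11],"gripper":-0.2},{"linear":[-175,-15.5,-10],"angular":[0,0,13],"gripper":-0.2},{"linear":[-205,-18,-10],"angular":[0,0,15],"gripper":-0.2},{"linear":[-228,-20,-10],"angular":[0,0,17],"gripper":-0.2},{"linear":[-243,-21.5,-10],"angular":[0,0,18.5],"gripper":-0.2},{"linear":[-251.4,-22.3,-10],"angular":[0,0,19.05],"gripper":-0.2},{"linear":[-251.4,-22.3,-10],"angular":[0,0,19.05],"gripper":-0.2},{"linear":[-251.4,-22.3,-10],"angular":[0,0,19.05],"gripper":-0.2},{"linear":[-251.4,-22.3,-10],"angular":[0,0,19.05],"gripper":-0.2}]'

```text
time_s: 7.55
position: [0.5948, -0.0082, 0.2204]
tool_rot: [[-0.021, 1.0, -0.0], [1.0, 0.021, 0.0], [0.0, -0.0, -1.0]]
ft_force: [-0.6, 0.6, -0.6]
grip_width: 0.0488
```

```bash
cat > look.py <<'E'
from h import *
import sys
n=sys.argv[1]
s=env.observe();R=s["tool_rot"];p=s["position"]
print(s["time_s"],p.round(5),"F",np.round(s["ft_force"],2),"M",np.round(s["wrist_torque"],3),s["grip_width"])
print("to target (tool mm)",(R.T@((np.array([.5947,-.0092,p[2]])-p)*1e3)).round(2),"head",np.degrees(np.arctan2(R[1,1],R[0,1])).round(3))
S=env.get_image("side");T=env.get_image("top")
u,v=pix(S,np.array([.5947,-.0092,.15])).astype(int)
a=cv2.resize(S["frame"][v-60:v+60,u-50:u+50],(500,600),interpolation=cv2.INTER_CUBIC)
u,v=pix(T,np.array([.5947,-.0092,.15])).astype(int)
b=cv2.resize(T["frame"][v-60:v+60,u-30:u+30],(300,600),interpolation=cv2.INTER_CUBIC)
cv2.imwrite(f"pics/{n}.png",np.hstack([a,b]))
np.savez(f"{n}.npz",S=S["frame"],T=T["frame"],p=p,R=R)
E
python3 look.py above
```

```text
7.55 [ 0.59484 -0.00817  0.2204 ] F [-0.56  0.6  -0.64] M [-0.006  0.011 -0.003] 0.048804286087287325
to target (tool mm) [-1.03 -0.16 -0.  ] head 1.231
```

View pics/above.png

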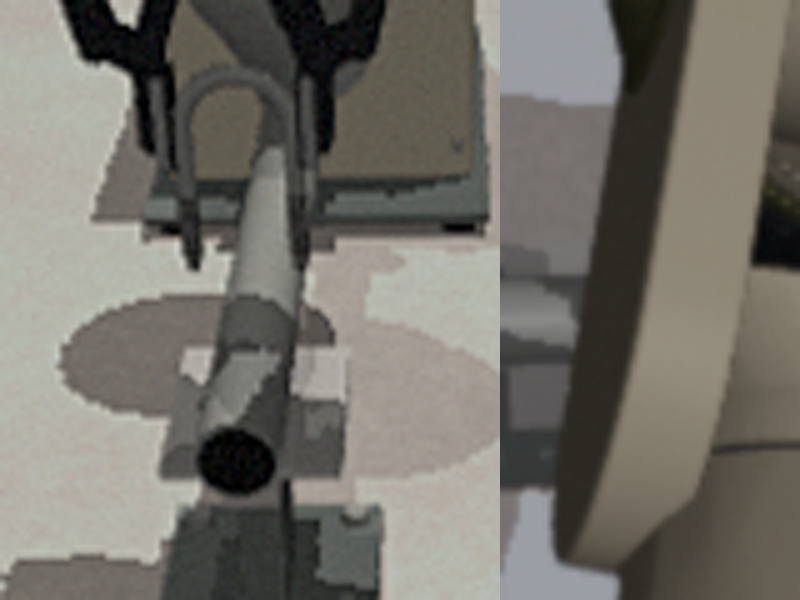

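```bash
cat > ovl.py <<'E'
from h import *
import sys
n=sys.argv[1]; dz=float(sys.argv[2])/1e3; dx=float(sys.argv[3])/1e3 if len(sys.argv)>3 else 0; dy=float(sys.argv[4])/1e3 if len(sys.argv)>4 else 0
d=np.load(n+".npz");S=env.get_image("side");p,R=d["p"],d["R"]
m=p+np.array([dx,dy,dz])
u0,v0=pix(S,m).astype(int)
o=cv2.resize(d["S"][v0-40:v0+40,u0-50:u0+50],(800,640),interpolation=cv2.INTER_CUBIC)[:600]
T=np.array(S["cam_to_world"])
def P(w): return (pix(S,w)-[u0-50,v0-40]+.5)*8
# outline of bar: render filled discs mask
mask=np.zeros(o.shape[:2],np.uint8)
L=[(sg*.022,z) for sg in(1,-1) for z in np.linspace(-.039,.017,40)]+[(.022*np.cos(a),.017+.022*np.sin(a)) for a in np.linspace(0,np.pi,60)]
for x,z in L:
    w=m+R[:,1]*x+np.array([0,0,z]);c=P(w);dd=-(np.linalg.inv(T)@np.append(w,1))[2]
    cv2.circle(mask,(int(c[0]*16),int(c[1]*16)),int(S["fx"]*.004/dd*8*16),255,-1,shift=4)
cs=cv2.findContours(mask,cv2.RETR_LIST,cv2.CHAIN_APPROX_NONE)[0];cv2.drawContours(o,cs,-1,(0,0,255),1)
cv2.imwrite(f"pics/{n}_ov.png",o)
E
python3 ovl.py above -10
```

```text
(no output)
```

View pics/above_ov.png

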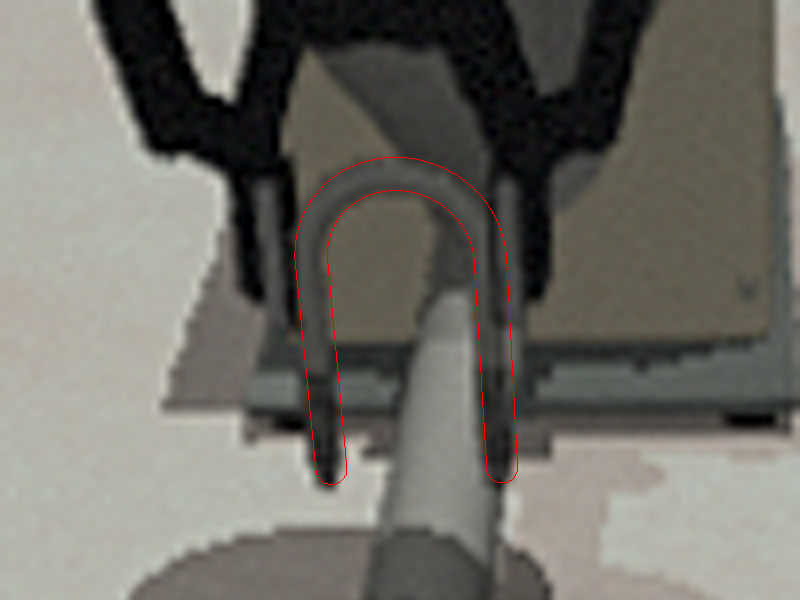

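Emit:
servo_tool --commands '[{"linear":[-1.8,-0.6,0],"angular":[0,0,0],"gripper":-0.2},{"linear":[-1.8,-0.6,5],"angular":[0,0,0],"gripper":-0.2},{"linear":[-1.8,-0.6,10],"angular":[0,0,0],"gripper":-0.2},{"linear":[-1.8,-0.6,14],"angular":[0,0,0],"gripper":-0.2},{"linear":[-1.8,-0.6,17],"angular":[0,0,0],"gripper":-0.2},{"linear":[-1.8,-0.6,19],"angular":[0,0,0],"gripper":-0.2},{"linear":[-1.8,-0.6,19],"angular":[0,0,0],"gripper":-0.2},{"linear":[-1.8,-0.6,19],"angular":[0,0,0],"gripper":-0.2},{"linear":[-1.8,-0.6,19],"angular":[0,0,0],"gripper":-0.2}]'

```text
time_s: 8.6
position: [0.5946, -0.011, 0.2015]
tool_rot: [[-0.02, 1.0, 0.0], [1.0, 0.02, -0.0], [-0.0, 0.0, -1.0]]
ft_force: [0.1, -0.1, -0.5]
grip_width: 0.0489
```

```bash
python3 look.py a2; python3 ovl.py a2 -10.5
```

```text
8.6 [ 0.59457 -0.01097  0.20152] F [ 0.12 -0.06 -0.48] M [-0.014 -0.036  0.022] 0.04887826308627757
to target (tool mm) [ 1.77  0.16 -0.  ] head 1.149
```

View pics/a2_ov.png

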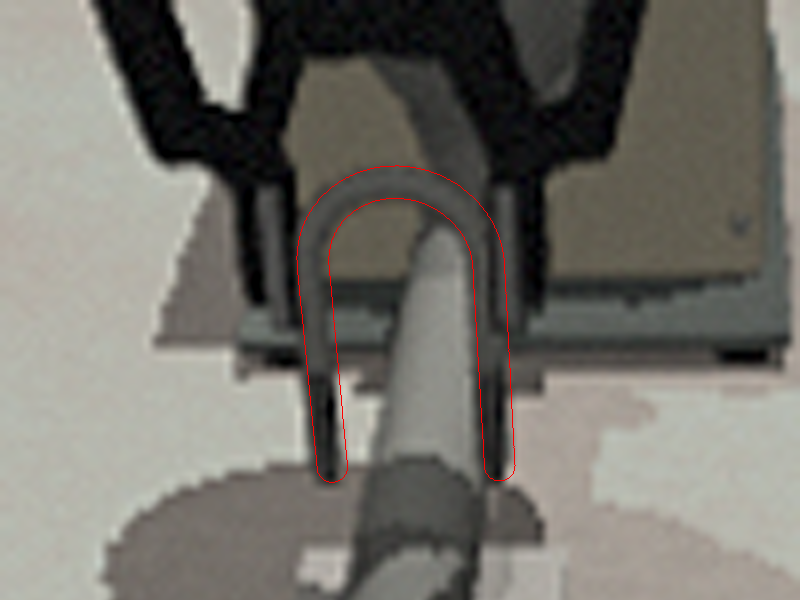

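Emit:
servo_tool --commands '[{"linear":[1.0,-0.4,0],"angular":[0,0,0],"gripper":-0.2},{"linear":[1.0,-0.4,3],"angular":[0,0,0],"gripper":-0.2},{"linear":[1.0,-0.4,6],"angular":[0,0,0],"gripper":-0.2},{"linear":[1.0,-0.4,9],"angular":[0,0,0],"gripper":-0.2},{"linear":[1.0,-0.4,12],"angular":[0,0,0],"gripper":-0.2},{"linear":[1.0,-0.4,12],"angular":[0,0,0],"gripper":-0.2},{"linear":[1.0,-0.4,12],"angular":[0,0,0],"gripper":-0.2}]'

```text
time_s: 9.45
position: [0.5941, -0.01, 0.1893]
tool_rot: [[-0.02, 1.0, -0.0], [1.0, 0.02, -0.0], [0.0, -0.0, -1.0]]
ft_force: [-0.7, 0.9, -1.4]
grip_width: 0.0488
```

```bash
python3 look.py a3; python3 ovl.py a3 -10.5
```

```text
9.45 [ 0.59406 -0.00997  0.18926] F [-0.7   0.92 -1.42] M [-0.056  0.035 -0.003] 0.048810088072511824
to target (tool mm) [ 0.76  0.65 -0.  ] head 1.149
```

View pics/a3_ov.png

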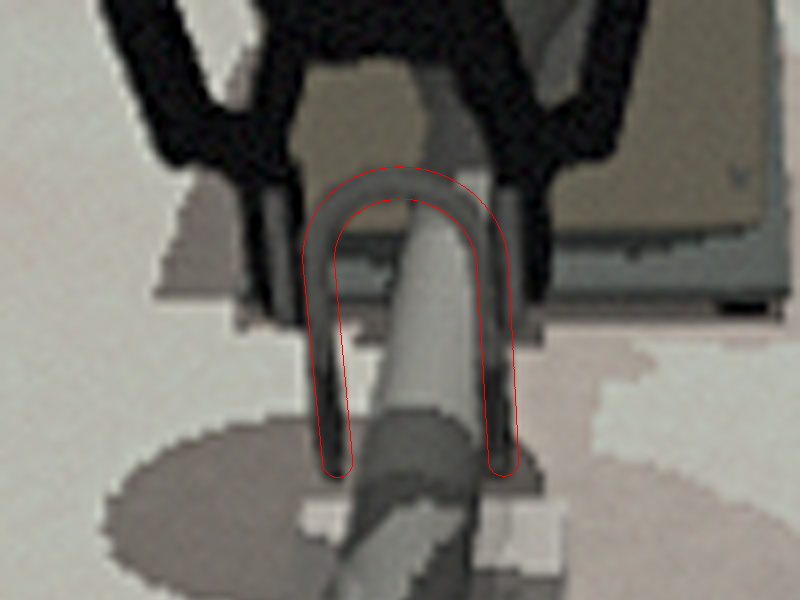

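Emit:
servo_tool --commands '[{"linear":[0,0.3,2],"angular":[0,0,0],"gripper":-0.2},{"linear":[0,0.3,4],"angular":[0,0,0],"gripper":-0.2},{"linear":[0,0.3,6],"angular":[0,0,0],"gripper":-0.2},{"linear":[0,0.3,8],"angular":[0,0,0],"gripper":-0.2},{"linear":[0,0.3,8],"angular":[0,0,0],"gripper":-0.2}]'

```text
time_s: 10.1
position: [0.5942, -0.0099, 0.1809]
tool_rot: [[-0.02, 1.0, -0.001], [1.0, 0.02, 0.0], [0.0, -0.001, -1.0]]
ft_force: [0.1, -0.0, -0.1]
grip_width: 0.049
```

Emit:
servo_tool --commands '[{"linear":[0,0,2],"angular":[0,0,0],"gripper":-0.2},{"linear":[0,0,4],"angular":[0,0,0],"gripper":-0.2},{"linear":[0,0,6],"angular":[0,0,0],"gripper":-0.2},{"linear":[0,0,8],"angular":[0,0,0],"gripper":-0.2},{"linear":[0,0,8],"angular":[0,0,0],"gripper":-0.2}]'

```text
time_s: 10.6
position: [0.5942, -0.0099, 0.1729]
tool_rot: [[-0.02, 1.0, -0.001], [1.0, 0.02, 0.0], [0.0, -0.001, -1.0]]
ft_force: [-0.6, 0.5, -1.9]
grip_width: 0.0488
```

Emit:
servo_tool --commands '[{"linear":[0,0,2],"angular":[0,0,0],"gripper":-0.2},{"linear":[0,0,4],"angular":[0,0,0],"gripper":-0.2},{"linear":[0,0,6],"angular":[0,0,0],"gripper":-0.2},{"linear":[0,0,8],"angular":[0,0,0],"gripper":-0.2},{"linear":[0,0,10],"angular":[0,0,0],"gripper":-0.2},{"linear":[0,0,12],"angular":[0,0,0],"gripper":-0.2},{"linear":[0,0,12],"angular":[0,0,0],"gripper":-0.2}]'

```text
time_s: 11.3
position: [0.5942, -0.0099, 0.161]
tool_rot: [[-0.02, 1.0, -0.001], [1.0, 0.02, 0.0], [0.0, -0.001, -1.0]]
ft_force: [0.2, 1.0, -1.3]
grip_width: 0.049
```

```bash
python3 look.py a4; python3 ovl.py a4 -10.5
```

```text
11.3 [ 0.59423 -0.0099   0.16098] F [ 0.16  1.   -1.33] M [0.043 0.051 0.02 ] 0.048979764912150676
to target (tool mm) [ 0.69  0.48 -0.  ] head 1.149
```

View pics/a4_ov.png

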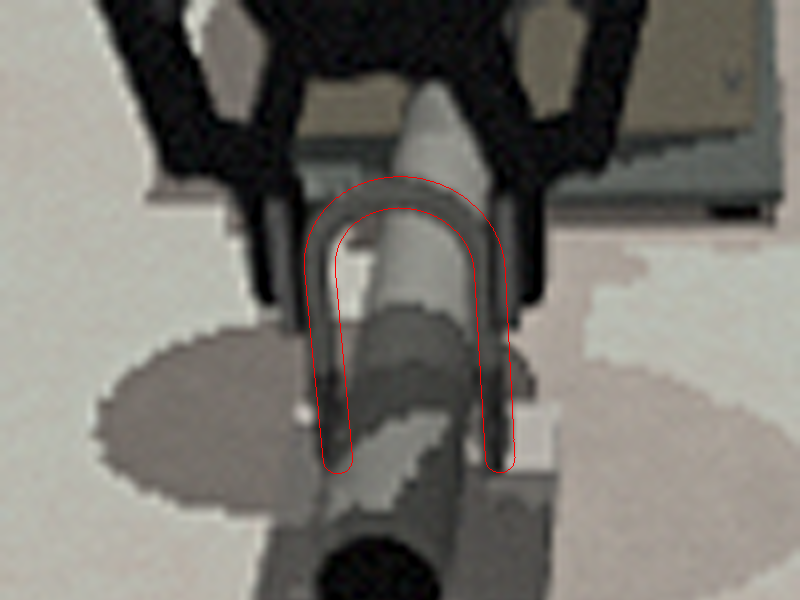

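Emit:
servo_tool --commands '[{"linear":[0,0,1],"angular":[0,0,0],"gripper":-0.2},{"linear":[0,0,2],"angular":[0,0,0],"gripper":-0.2},{"linear":[0,0,3],"angular":[0,0,0],"gripper":-0.2},{"linear":[0,0,4],"angular":[0,0,0],"gripper":-0.2},{"linear":[0,0,5],"angular":[0,0,0],"gripper":-0.2},{"linear":[0,0,5],"angular":[0,0,0],"gripper":-0.2}]'

```text
time_s: 12.05
position: [0.5943, -0.0099, 0.1562]
tool_rot: [[-0.02, 1.0, -0.0], [1.0, 0.02, 0.0], [0.0, -0.0, -1.0]]
ft_force: [-0.7, -0.3, -0.2]
grip_width: 0.049
```

Emit:
servo_tool --commands '[{"linear":[0,0,0.5],"angular":[0,0,0],"gripper":-0.2},{"linear":[0,0,1],"angular":[0,0,0],"gripper":-0.2},{"linear":[0,0,1.5],"angular":[0,0,0],"gripper":-0.2},{"linear":[0,0,2],"angular":[0,0,0],"gripper":-0.2}]'

```text
time_s: 12.45
position: [0.5944, -0.0099, 0.1543]
tool_rot: [[-0.02, 1.0, -0.0], [1.0, 0.02, -0.0], [-0.0, -0.0, -1.0]]
ft_force: [-0.2, 0.2, -1.1]
grip_width: 0.0491
```

Emit:
servo_tool --commands '[{"linear":[0,0,0.5],"angular":[0,0,0],"gripper":-0.2},{"linear":[0,0,1],"angular":[0,0,0],"gripper":-0.2}]'

```text
time_s: 12.65
position: [0.5944, -0.0099, 0.1533]
tool_rot: [[-0.02, 1.0, -0.0], [1.0, 0.02, -0.0], [-0.0, -0.0, -1.0]]
ft_force: [-0.5, -0.4, -0.3]
grip_width: 0.0491
```

Emit:
servo_tool --commands '[{"linear":[0,0,0.5],"angular":[0,0,0],"gripper":-0.2},{"linear":[0,0,1],"angular":[0,0,0],"gripper":-0.2}]'

```text
time_s: 12.85
position: [0.5944, -0.0099, 0.1523]
tool_rot: [[-0.02, 1.0, -0.0], [1.0, 0.02, -0.0], [-0.0, -0.0, -1.0]]
ft_force: [1.2, 0.0, -0.7]
grip_width: 0.0491
```

Emit:
servo_tool --commands '[{"linear":[0,0,0.5],"angular":[0,0,0],"gripper":-0.2},{"linear":[0,0,1],"angular":[0,0,0],"gripper":-0.2}]'

```text
time_s: 13.05
position: [0.5943, -0.0099, 0.1513]
tool_rot: [[-0.02, 1.0, -0.0], [1.0, 0.02, -0.0], [-0.0, -0.0, -1.0]]
ft_force: [0.3, -1.1, -1.0]
grip_width: 0.0488
```

Emit:
servo_tool --commands '[{"linear":[0,0,0.5],"angular":[0,0,0],"gripper":-0.2},{"linear":[0,0,1],"angular":[0,0,0],"gripper":-0.2}]'

```text
time_s: 13.25
position: [0.5944, -0.0099, 0.1503]
tool_rot: [[-0.02, 1.0, 0.0], [1.0, 0.02, -0.0], [-0.0, 0.0, -1.0]]
ft_force: [-0.8, -0.4, -0.2]
grip_width: 0.0487
```

Emit:
servo_tool --commands '[{"linear":[0,0,0.5],"angular":[0,0,0],"gripper":-0.2},{"linear":[0,0,1],"angular":[0,0,0],"gripper":-0.2}]'

```text
time_s: 13.45
position: [0.5944, -0.0099, 0.1493]
tool_rot: [[-0.02, 1.0, 0.0], [1.0, 0.02, -0.0], [-0.0, 0.0, -1.0]]
ft_force: [0.6, -0.4, -1.3]
grip_width: 0.0492
```

Emit:
servo_tool --commands '[{"linear":[0,0,0.5],"angular":[0,0,0],"gripper":-0.2},{"linear":[0,0,1],"angular":[0,0,0],"gripper":-0.2}]'

```text
time_s: 13.65
position: [0.5944, -0.0099, 0.1483]
tool_rot: [[-0.02, 1.0, -0.0], [1.0, 0.02, 0.0], [0.0, -0.0, -1.0]]
ft_force: [0.4, -0.0, -0.9]
grip_width: 0.0488
```

Emit:
servo_tool --commands '[{"linear":[0,0,0.5],"angular":[0,0,0],"gripper":-0.2},{"linear":[0,0,1],"angular":[0,0,0],"gripper":-0.2}]'

```text
time_s: 13.85
position: [0.5944, -0.01, 0.1473]
tool_rot: [[-0.02, 1.0, 0.0], [1.0, 0.02, -0.0], [-0.0, 0.0, -1.0]]
ft_force: [0.3, -0.8, -0.6]
grip_width: 0.0486
```

Emit:
servo_tool --commands '[{"linear":[0,0,0.5],"angular":[0,0,0],"gripper":-0.2},{"linear":[0,0,1],"angular":[0,0,0],"gripper":-0.2}]'

```text
time_s: 14.05
position: [0.5944, -0.01, 0.1463]
tool_rot: [[-0.02, 1.0, -0.0], [1.0, 0.02, -0.0], [-0.0, -0.0, -1.0]]
ft_force: [-0.6, -0.3, -0.1]
grip_width: 0.0491
```

Emit:
servo_tool --commands '[{"linear":[0,0,0.5],"angular":[0,0,0],"gripper":-0.2},{"linear":[0,0,1],"angular":[0,0,0],"gripper":-0.2}]'

```text
time_s: 14.25
position: [0.5944, -0.0099, 0.1453]
tool_rot: [[-0.02, 1.0, 0.0], [1.0, 0.02, 0.0], [0.0, 0.0, -1.0]]
ft_force: [-0.2, -0.1, -0.6]
grip_width: 0.0488
```

```bash
python3 look.py a5; python3 ovl.py a5 -10.5
```

```text
14.25 [ 0.59437 -0.00993  0.14529] F [-0.18 -0.1  -0.62] M [ 0.035  0.004 -0.049] 0.04880770917749382
to target (tool mm) [0.72 0.34 0.  ] head 1.148
```

View pics/a5_ov.png

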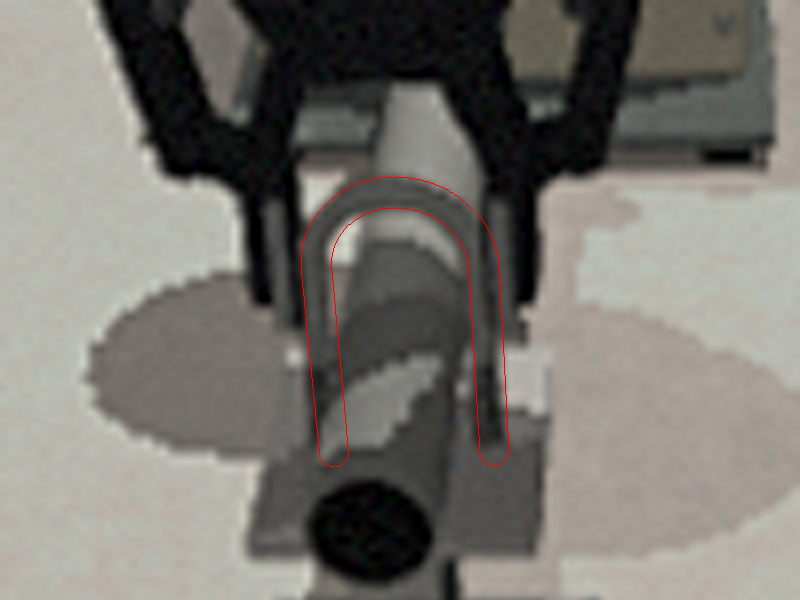

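The legs now disappear about 8 mm into the plate with no contact force, so they are in the holes. I'll push on through the bushes in steps.

Emit:
servo_tool --commands '[{"linear":[0,0,0.5],"angular":[0,0,0],"gripper":-0.2},{"linear":[0,0,1],"angular":[0,0,0],"gripper":-0.2},{"linear":[0,0,1.5],"angular":[0,0,0],"gripper":-0.2},{"linear":[0,0,2],"angular":[0,0,0],"gripper":-0.2}]' --force 100

```text
time_s: 14.8
position: [0.5944, -0.01, 0.1432]
tool_rot: [[-0.02, 1.0, -0.0], [1.0, 0.02, -0.0], [-0.0, -0.0, -1.0]]
ft_force: [0.6, -0.4, -1.8]
grip_width: 0.0483
```

Emit:
servo_tool --commands '[{"linear":[0,0,0.5],"angular":[0,0,0],"gripper":-0.2},{"linear":[0,0,1],"angular":[0,0,0],"gripper":-0.2}]'

```text
time_s: 15.0
position: [0.5944, -0.01, 0.1423]
tool_rot: [[-0.02, 1.0, 0.0], [1.0, 0.02, -0.0], [-0.0, 0.0, -1.0]]
ft_force: [-0.1, 0.3, -0.9]
grip_width: 0.0486
```

Emit:
servo_tool --commands '[{"linear":[0,0,0.5],"angular":[0,0,0],"gripper":-0.2},{"linear":[0,0,1],"angular":[0,0,0],"gripper":-0.2}]'

```text
time_s: 15.2
position: [0.5944, -0.0099, 0.1413]
tool_rot: [[-0.02, 1.0, -0.0], [1.0, 0.02, -0.0], [-0.0, -0.0, -1.0]]
ft_force: [0.5, -0.8, -0.6]
grip_width: 0.0484
```

Emit:
servo_tool --commands '[{"linear":[0,0,0.5],"angular":[0,0,0],"gripper":-0.2},{"linear":[0,0,1],"angular":[0,0,0],"gripper":-0.2}]'

```text
time_s: 15.4
position: [0.5944, -0.01, 0.1404]
tool_rot: [[-0.02, 1.0, 0.0], [1.0, 0.02, -0.0], [-0.0, 0.0, -1.0]]
ft_force: [-0.3, -0.6, 0.7]
grip_width: 0.0484
```

Emit:
servo_tool --commands '[{"linear":[0,0,0.5],"angular":[0,0,0],"gripper":-0.2},{"linear":[0,0,1],"angular":[0,0,0],"gripper":-0.2}]'

```text
time_s: 15.6
position: [0.5945, -0.01, 0.1394]
tool_rot: [[-0.02, 1.0, 0.0], [1.0, 0.02, -0.0], [-0.0, 0.0, -1.0]]
ft_force: [-0.0, -0.4, 0.6]
grip_width: 0.0481
```

Emit:
servo_tool --commands '[{"linear":[0,0,0.5],"angular":[0,0,0],"gripper":-0.2},{"linear":[0,0,1],"angular":[0,0,0],"gripper":-0.2}]'

```text
time_s: 15.8
position: [0.5945, -0.01, 0.1385]
tool_rot: [[-0.02, 1.0, 0.001], [1.0, 0.02, -0.0], [-0.0, 0.001, -1.0]]
ft_force: [-0.8, -0.7, 0.4]
grip_width: 0.0481
```

Emit:
servo_tool --commands '[{"linear":[0,0,0.5],"angular":[0,0,0],"gripper":-0.2},{"linear":[0,0,1],"angular":[0,0,0],"gripper":-0.2}]'

```text
time_s: 16.0
position: [0.5946, -0.01, 0.1378]
tool_rot: [[-0.02, 1.0, 0.001], [1.0, 0.02, -0.0], [-0.0, 0.001, -1.0]]
ft_force: [-1.3, -1.2, 7.0]
grip_width: 0.0481
```

Emit:
servo_tool --commands '[{"linear":[0,0,0.5],"angular":[0,0,0],"gripper":-0.2},{"linear":[0,0,1],"angular":[0,0,0],"gripper":-0.2}]'

```text
time_s: 16.2
position: [0.5946, -0.01, 0.1374]
tool_rot: [[-0.02, 1.0, 0.001], [1.0, 0.02, -0.001], [-0.001, 0.001, -1.0]]
ft_force: [-2.8, -0.8, 11.8]
grip_width: 0.0485
```

Emit:
servo_tool --commands '[{"linear":[0,0,0.5],"angular":[0,0,0],"gripper":-0.2},{"linear":[0,0,1],"angular":[0,0,0],"gripper":-0.2}]'

```text
time_s: 16.4
position: [0.5947, -0.0101, 0.1371]
tool_rot: [[-0.02, 1.0, 0.002], [1.0, 0.02, -0.001], [-0.001, 0.002, -1.0]]
ft_force: [-5.1, 0.2, 18.1]
grip_width: 0.0482
```

Emit:
servo_tool --commands '[{"linear":[0,0,0.5],"angular":[0,0,0],"gripper":-0.2}]'

```text
time_s: 16.5
position: [0.5947, -0.0101, 0.1369]
tool_rot: [[-0.02, 1.0, 0.002], [1.0, 0.02, -0.001], [-0.001, 0.002, -1.0]]
ft_force: [-4.3, -1.0, 16.4]
grip_width: 0.0485
```

```bash
python3 look.py a6; python3 ovl.py a6 -10.5
```

```text
16.5 [ 0.59468 -0.01007  0.1369 ] F [-4.32 -0.96 16.4 ] M [-0.042  0.874  0.042] 0.04845189450336589
to target (tool mm) [ 0.87  0.04 -0.  ] head 1.154
```

View pics/a6_ov.png

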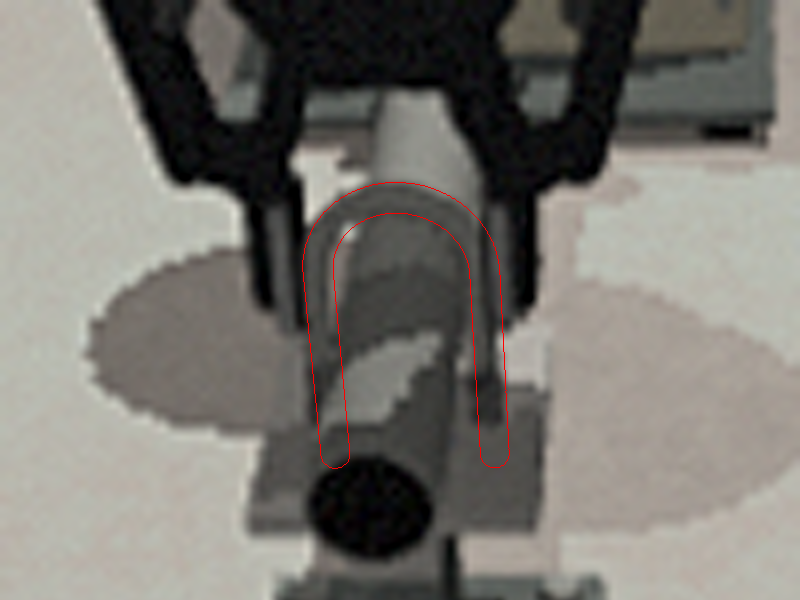

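Emit:
servo_tool --commands '[{"linear":[0,-0.4,0],"angular":[0,0,0],"gripper":-0.2},{"linear":[0,-0.6,0.5],"angular":[0,0,0],"gripper":-0.2}]'

```text
time_s: 16.85
position: [0.5946, -0.0101, 0.1365]
tool_rot: [[-0.02, 1.0, 0.004], [1.0, 0.02, -0.001], [-0.001, 0.004, -1.0]]
ft_force: [-2.5, 0.7, 17.3]
grip_width: 0.048
```

Emit:
servo_tool --commands '[{"linear":[0,0,0.5],"angular":[0,0,0],"gripper":-0.2},{"linear":[0,0,1],"angular":[0,0,0],"gripper":-0.2}]'

```text
time_s: 17.05
position: [0.5947, -0.0101, 0.1358]
tool_rot: [[-0.02, 1.0, 0.004], [1.0, 0.02, -0.001], [-0.001, 0.004, -1.0]]
ft_force: [-1.6, -0.3, 16.3]
grip_width: 0.0482
```

Emit:
servo_tool --commands '[{"linear":[0,0,0.5],"angular":[0.1,0,0],"gripper":-0.2},{"linear":[0,0,1],"angular":[0.15,0,0],"gripper":-0.2},{"linear":[0,0,1.5],"angular":[0.15,0,0],"gripper":-0.2}]'

```text
time_s: 17.35
position: [0.5949, -0.0101, 0.1335]
tool_rot: [[-0.02, 1.0, 0.002], [1.0, 0.02, -0.001], [-0.001, 0.002, -1.0]]
ft_force: [-0.0, -0.4, 10.0]
grip_width: 0.0484
```

Emit:
servo_tool --commands '[{"linear":[0,0,0.5],"angular":[0,0,0],"gripper":-0.2},{"linear":[0,0,1],"angular":[0,0,0],"gripper":-0.2},{"linear":[0,0,1.5],"angular":[0,0,0],"gripper":-0.2}]'

```text
time_s: 17.65
position: [0.5948, -0.0101, 0.1318]
tool_rot: [[-0.02, 1.0, 0.001], [1.0, 0.02, -0.001], [-0.001, 0.001, -1.0]]
ft_force: [1.4, -0.6, 10.6]
grip_width: 0.048
```

Emit:
servo_tool --commands '[{"linear":[0,0,0.5],"angular":[0,0,0],"gripper":-0.2},{"linear":[0,0,1],"angular":[0,0,0],"gripper":-0.2},{"linear":[0,0,1.5],"angular":[0,0,0],"gripper":-0.2}]'

```text
time_s: 17.95
position: [0.5948, -0.0101, 0.1303]
tool_rot: [[-0.02, 1.0, 0.001], [1.0, 0.02, -0.001], [-0.001, 0.001, -1.0]]
ft_force: [0.1, 0.2, 9.2]
grip_width: 0.0482
```

Smooth at about 10 N. Continuing.

Emit:
servo_tool --commands '[{"linear":[0,0,0.6],"angular":[0,0,0],"gripper":-0.2},{"linear":[0,0,1.2],"angular":[0,0,0],"gripper":-0.2},{"linear":[0,0,1.8],"angular":[0,0,0],"gripper":-0.2},{"linear":[0,0,2.4],"angular":[0,0,0],"gripper":-0.2},{"linear":[0,0,3],"angular":[0,0,0],"gripper":-0.2}]'

```text
time_s: 18.45
position: [0.5948, -0.0101, 0.1275]
tool_rot: [[-0.02, 1.0, 0.001], [1.0, 0.02, -0.001], [-0.001, 0.001, -1.0]]
ft_force: [0.0, -0.3, 10.7]
grip_width: 0.0485
```

Emit:
servo_tool --commands '[{"linear":[0,0,0.5],"angular":[0,0,0],"gripper":-0.2},{"linear":[0,0,1],"angular":[0,0,0],"gripper":-0.2},{"linear":[0,0,1.5],"angular":[0,0,0],"gripper":-0.2}]'

```text
time_s: 18.75
position: [0.5948, -0.0101, 0.1258]
tool_rot: [[-0.02, 1.0, 0.001], [1.0, 0.02, -0.001], [-0.001, 0.001, -1.0]]
ft_force: [0.3, -0.2, 10.3]
grip_width: 0.0483
```

```bash
python3 look.py a7; python3 ovl.py a7 -10.5
```

```text
18.75 [ 0.59478 -0.01006  0.12582] F [ 0.25 -0.21 10.3 ] M [-0.008 -0.04  -0.024] 0.04829104820618762
to target (tool mm) [ 0.86 -0.06 -0.  ] head 1.149
```

View pics/a7_ov.png

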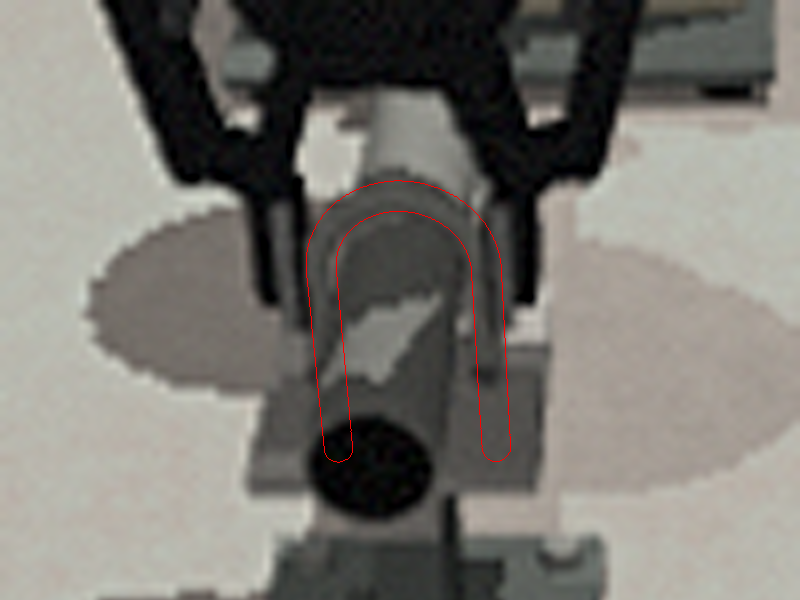

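Emit:
servo_tool --commands '[{"linear":[0,0,0.5],"angular":[0,0,0],"gripper":-0.2},{"linear":[0,0,1],"angular":[0,0,0],"gripper":-0.2},{"linear":[0,0,1.5],"angular":[0,0,0],"gripper":-0.2},{"linear":[0,0,2],"angular":[0,0,0],"gripper":-0.2}]'

```text
time_s: 19.3
position: [0.5947, -0.0101, 0.1238]
tool_rot: [[-0.02, 1.0, 0.001], [1.0, 0.02, -0.001], [-0.001, 0.001, -1.0]]
ft_force: [-0.1, -0.7, 9.5]
grip_width: 0.0482
```

Emit:
servo_tool --commands '[{"linear":[0,0,0.5],"angular":[0,0,0],"gripper":-0.2},{"linear":[0,0,1],"angular":[0,0,0],"gripper":-0.2}]'

```text
time_s: 19.5
position: [0.5947, -0.0101, 0.1228]
tool_rot: [[-0.02, 1.0, 0.001], [1.0, 0.02, -0.001], [-0.001, 0.001, -1.0]]
ft_force: [-0.3, -0.8, 11.3]
grip_width: 0.0481
```

Emit:
servo_tool --commands '[{"linear":[0,0,0.5],"angular":[0,0,0],"gripper":-0.2},{"linear":[0,0,1],"angular":[0,0,0],"gripper":-0.2}]'

```text
time_s: 19.7
position: [0.5948, -0.0101, 0.1219]
tool_rot: [[-0.02, 1.0, 0.001], [1.0, 0.02, -0.001], [-0.001, 0.001, -1.0]]
ft_force: [0.6, -0.5, 11.5]
grip_width: 0.0484
```

Emit:
servo_tool --commands '[{"linear":[0,0,0.5],"angular":[0,0,0],"gripper":-0.2}]'

```text
time_s: 19.8
position: [0.5948, -0.0101, 0.1214]
tool_rot: [[-0.02, 1.0, 0.001], [1.0, 0.02, -0.001], [-0.001, 0.001, -1.0]]
ft_force: [0.6, -0.7, 9.5]
grip_width: 0.0483
```

Emit:
servo_tool --commands '[{"linear":[0,0,0.5],"angular":[0,0,0],"gripper":-0.2}]'

```text
time_s: 19.9
position: [0.5948, -0.0101, 0.1208]
tool_rot: [[-0.02, 1.0, 0.001], [1.0, 0.02, -0.001], [-0.001, 0.001, -1.0]]
ft_force: [0.2, -0.8, 10.6]
grip_width: 0.0484
```

Emit:
servo_tool --commands '[{"linear":[0,0,0.5],"angular":[0,0,0],"gripper":-0.2}]'

```text
time_s: 20.0
position: [0.5948, -0.0101, 0.1203]
tool_rot: [[-0.02, 1.0, 0.001], [1.0, 0.02, -0.001], [-0.001, 0.001, -1.0]]
ft_force: [0.9, -1.4, 11.0]
grip_width: 0.0484
```

Emit:
servo_tool --commands '[{"linear":[0,0,0.5],"angular":[0,0,0],"gripper":-0.2}]'

```text
time_s: 20.1
position: [0.5948, -0.0101, 0.1199]
tool_rot: [[-0.02, 1.0, 0.001], [1.0, 0.02, -0.001], [-0.001, 0.001, -1.0]]
ft_force: [-0.9, -0.6, 10.1]
grip_width: 0.0482
```

Emit:
servo_tool --commands '[{"linear":[0,0,0.4],"angular":[0,0,0],"gripper":-0.2}]'

```text
time_s: 20.2
position: [0.5948, -0.0101, 0.1195]
tool_rot: [[-0.02, 1.0, 0.001], [1.0, 0.02, -0.001], [-0.001, 0.001, -1.0]]
ft_force: [0.5, -0.2, 12.4]
grip_width: 0.0481
```

Emit:
servo_tool --commands '[{"linear":[0,0,0.4],"angular":[0,0,0],"gripper":-0.2}]'

```text
time_s: 20.3
position: [0.5948, -0.0101, 0.1194]
tool_rot: [[-0.02, 1.0, 0.002], [1.0, 0.02, -0.001], [-0.001, 0.002, -1.0]]
ft_force: [-1.5, -0.2, 16.1]
grip_width: 0.0487
```

Emit:
servo_tool --commands '[{"linear":[0,0,0.4],"angular":[0,0,0],"gripper":-0.2}]'

```text
time_s: 20.4
position: [0.5948, -0.0101, 0.1194]
tool_rot: [[-0.02, 1.0, 0.002], [1.0, 0.02, -0.001], [-0.001, 0.002, -1.0]]
ft_force: [-2.0, 0.2, 18.3]
grip_width: 0.0482
```

```bash
python3 look.py a8; python3 ovl.py a8 -10.5
```

```text
20.4 [ 0.59483 -0.01013  0.11937] F [-2.01  0.16 18.34] M [ 0.009  0.428 -0.022] 0.04823656289646759
to target (tool mm) [ 0.93 -0.11 -0.  ] head 1.149
```

View pics/a8_ov.png

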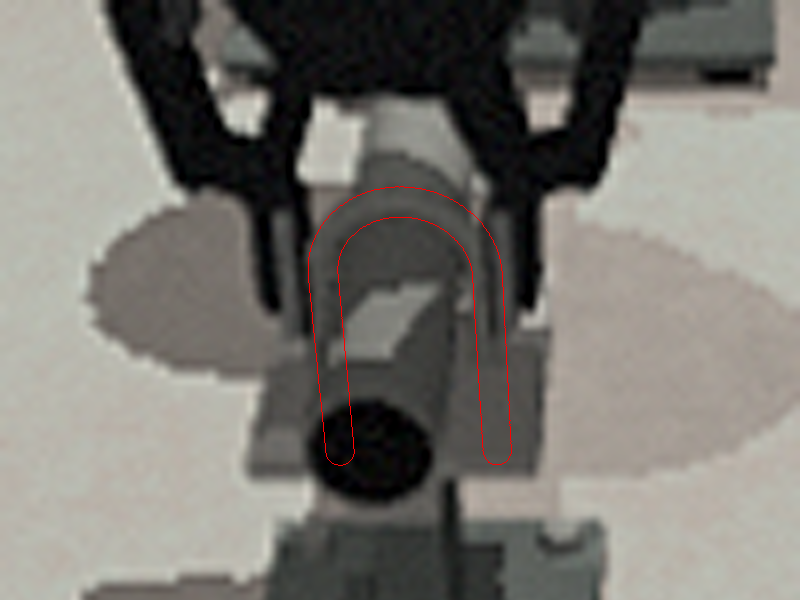

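Emit:
servo_tool --commands '[{"linear":[0,0,0.4],"angular":[0,0,0],"gripper":-0.2}]'

```text
time_s: 20.65
position: [0.5948, -0.0101, 0.1193]
tool_rot: [[-0.02, 1.0, 0.002], [1.0, 0.02, -0.001], [-0.001, 0.002, -1.0]]
ft_force: [-3.8, -0.2, 21.4]
grip_width: 0.0482
```

Emit:
servo_tool --commands '[{"linear":[0,0,0.4],"angular":[0,0,0],"gripper":-0.2},{"linear":[0,0,0.4],"angular":[0,0,0],"gripper":-0.2}]'

```text
time_s: 20.85
position: [0.5948, -0.0101, 0.1194]
tool_rot: [[-0.02, 1.0, 0.002], [1.0, 0.02, -0.001], [-0.001, 0.002, -1.0]]
ft_force: [-3.1, -0.6, 20.6]
grip_width: 0.0483
```

```bash
python3 - <<'E'
from h import *
d=np.load("a8.npz");S=env.get_image("side");p,R=d["p"],d["R"]
m=p+[0,0,-.0105];u0,v0=pix(S,m).astype(int)
for dz in(.008,.011,.015,.019):
  for y in(.03,-.03):
    print(dz,y,((pix(S,p+R@[0.011,y,dz])-[u0-50,v0-40]+.5)*8).round(0))
s=env.observe();print(s["position"],s["ft_force"])
E
```

```text
0.008 0.03 [293. 343.]
0.008 -0.03 [517. 342.]
0.011 0.03 [294. 353.]
0.011 -0.03 [517. 352.]
0.015 0.03 [295. 366.]
0.015 -0.03 [518. 365.]
0.019 0.03 [297. 378.]
0.019 -0.03 [519. 378.]
[ 0.59483303 -0.01011341  0.11932287] [-3.47085937  0.50896377 20.64238798]
```

Emit:
servo_tool --commands '[{"linear":[0,0,-0.6],"angular":[0,0,0],"gripper":-0.2},{"linear":[0,0,-1.2],"angular":[0,0,0],"gripper":-0.2},{"linear":[0,0,-1.2],"angular":[0,0,0],"gripper":0.2},{"linear":[0,0,-1.2],"angular":[0,0,0],"gripper":0.6},{"linear":[0,0,-1.2],"angular":[0,0,0],"gripper":0.8},{"linear":[0,0,-1.2],"angular":[0,0,0],"gripper":0.8},{"linear":[0,0,-1.2],"angular":[0,0,0],"gripper":0.8},{"linear":[0,0,-1.2],"angular":[0,0,0],"gripper":0.8}]'

```text
time_s: 21.7
position: [0.5936, -0.0099, 0.1173]
tool_rot: [[-0.02, 1.0, -0.003], [1.0, 0.02, 0.0], [0.0, -0.003, -1.0]]
ft_force: [-0.5, 0.3, 0.0]
grip_width: 0.0767
```

Emit:
servo_tool --commands '[{"linear":[0,0,-5],"angular":[0,0,0],"gripper":0.8},{"linear":[0,0,-15],"angular":[0,0,0],"gripper":0.8},{"linear":[0,0,-30],"angular":[0,0,0],"gripper":0.8},{"linear":[0,0,-50],"angular":[0,0,0],"gripper":0.8},{"linear":[0,0,-70],"angular":[0,0,0],"gripper":0.8},{"linear":[0,0,-80],"angular":[0,0,0],"gripper":0.8},{"linear":[0,0,-80],"angular":[0,0,0],"gripper":0.8}]'

```text
time_s: 22.4
position: [0.5944, -0.01, 0.1992]
tool_rot: [[-0.02, 1.0, 0.001], [1.0, 0.02, -0.001], [-0.001, 0.001, -1.0]]
ft_force: [0.4, -0.1, 0.1]
grip_width: 0.0766
```

```bash
python3 look.py r1; python3 - <<'E'
from h import *
d=np.load("r1.npz");S=env.get_image("side")
u0,v0=pix(S,np.array([.5948,-.0091,.11])).astype(int)
o=cv2.resize(d["S"][v0-40:v0+40,u0-50:u0+50],(800,640),interpolation=cv2.INTER_CUBIC)[:600]
a=np.radians(1.15);T=np.array(S["cam_to_world"]);mask=np.zeros(o.shape[:2],np.uint8)
for x,z in [(sg*.022,z) for sg in(1,-1) for z in np.linspace(-.01,.017,20)]+[(.022*np.cos(t),.017+.022*np.sin(t)) for t in np.linspace(0,np.pi,60)]:
    w=np.array([.5958+np.cos(a)*x,-.0091+np.sin(a)*x,.110+z]);c=(pix(S,w)-[u0-50,v0-40]+.5)*8
    cv2.circle(mask,(int(c[0]*16),int(c[1]*16)),int(S["fx"]*.004/(-(np.linalg.inv(T)@np.append(w,1))[2])*128),255,-1,shift=4)
cv2.drawContours(o,cv2.findContours(mask,cv2.RETR_LIST,cv2.CHAIN_APPROX_NONE)[0],-1,(0,0,255),1)
cv2.imwrite("pics/r1_ov.png",o)
E
```

```text
22.4 [ 0.59443 -0.01004  0.19924] F [ 0.42 -0.15  0.08] M [-0.043 -0.036  0.013] 0.07662941304528886
to target (tool mm) [ 0.83  0.29 -0.  ] head 1.15
```

View pics/r1_ov.png

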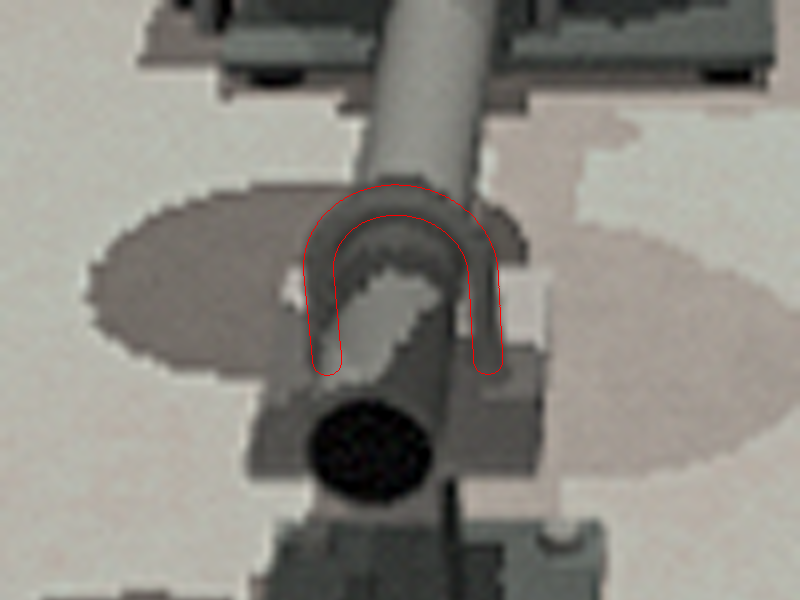

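View pics/r1.png

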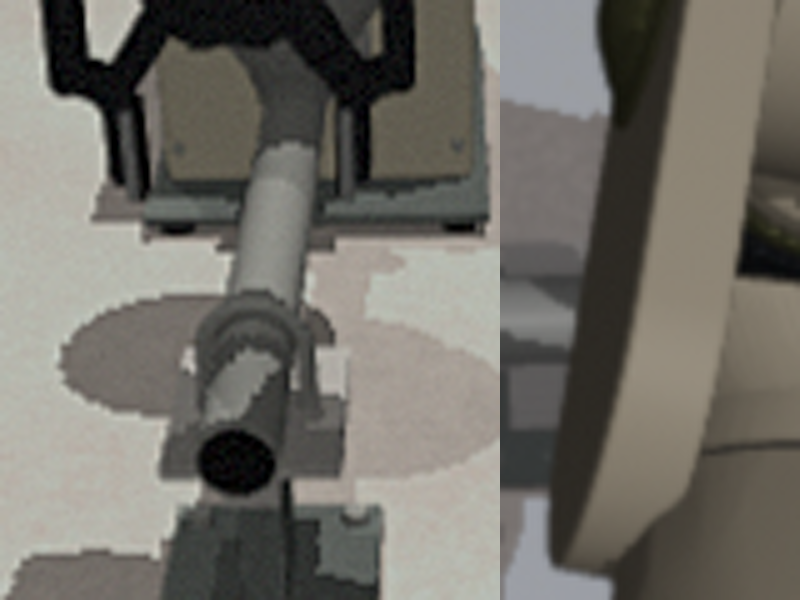

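The picture matches the home pose. I'll confirm it with a gentle push on top of the bow, fingers shut.

Emit:
servo_tool --commands '[{"linear":[1,0,0],"angular":[0,0,0],"gripper":0},{"linear":[1,0,0],"angular":[0,0,0],"gripper":-1},{"linear":[1,0,0],"angular":[0,0,0],"gripper":-1},{"linear":[1,0,3],"angular":[0,0,0],"gripper":-1},{"linear":[1,0,8],"angular":[0,0,0],"gripper":-1},{"linear":[1,0,12],"angular":[0,0,0],"gripper":-1},{"linear":[1,0,15],"angular":[0,0,0],"gripper":-1},{"linear":[1,0,17],"angular":[0,0,0],"gripper":-1},{"linear":[1,0,18],"angular":[0,0,0],"gripper":-1},{"linear":[1,0,18],"angular":[0,0,0],"gripper":-1}]' --force 40

```text
time_s: 23.55
position: [0.5939, -0.0089, 0.1794]
tool_rot: [[-0.02, 1.0, -0.003], [1.0, 0.02, -0.0], [0.0, -0.003, -1.0]]
ft_force: [-0.4, -0.1, 0.1]
grip_width: 0.0001
```

```bash
python3 look.py r2
```

```text
23.55 [ 0.59386 -0.00895  0.17943] F [-0.4  -0.15  0.11] M [ 0.038  0.014 -0.073] 0.00013849369782146818
to target (tool mm) [-0.27  0.83 -0.  ] head 1.147
```

View pics/r2.png

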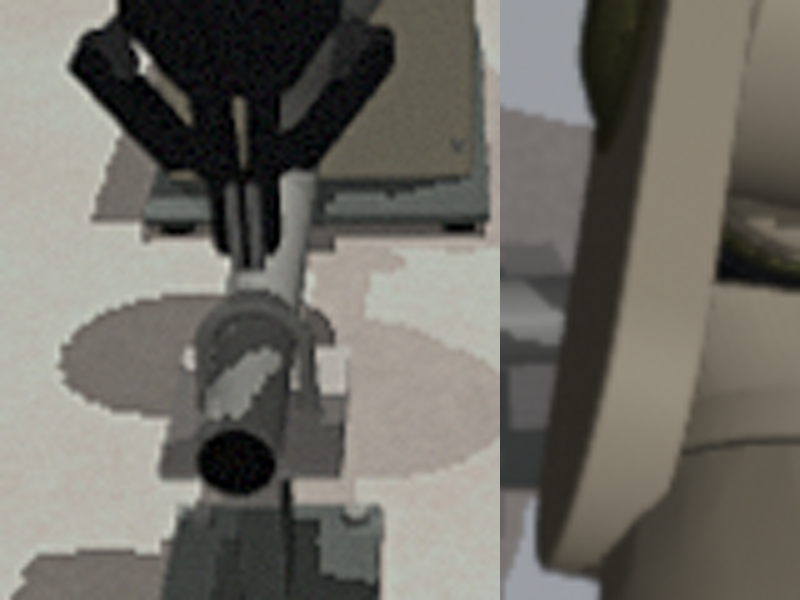

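Emit:
servo_tool --commands '[{"linear":[0,0,2],"angular":[0,0,0],"gripper":-1},{"linear":[0,0,4],"angular":[0,0,0],"gripper":-1},{"linear":[0,0,6],"angular":[0,0,0],"gripper":-1},{"linear":[0,0,7],"angular":[0,0,0],"gripper":-1}]'

```text
time_s: 24.05
position: [0.5938, -0.0089, 0.1722]
tool_rot: [[-0.02, 1.0, -0.003], [1.0, 0.02, 0.0], [0.0, -0.003, -1.0]]
ft_force: [0.6, 0.0, 0.9]
grip_width: 0.0004
```

Emit:
servo_tool --commands '[{"linear":[0,0,0.7],"angular":[0,0,0],"gripper":-1},{"linear":[0,0,1.4],"angular":[0,0,0],"gripper":-1},{"linear":[0,0,2],"angular":[0,0,0],"gripper":-1}]'

```text
time_s: 24.35
position: [0.5939, -0.009, 0.1705]
tool_rot: [[-0.02, 1.0, -0.003], [1.0, 0.02, -0.0], [-0.0, -0.003, -1.0]]
ft_force: [-0.1, 0.3, -0.6]
grip_width: -0.0005
```

Emit:
servo_tool --commands '[{"linear":[0,0,0.7],"angular":[0,0,0],"gripper":-1},{"linear":[0,0,1.4],"angular":[0,0,0],"gripper":-1},{"linear":[0,0,2],"angular":[0,0,0],"gripper":-1}]'

```text
time_s: 24.65
position: [0.5939, -0.0089, 0.1685]
tool_rot: [[-0.02, 1.0, -0.003], [1.0, 0.02, -0.0], [-0.0, -0.003, -1.0]]
ft_force: [-0.2, -0.2, -0.7]
grip_width: -0.0001
```

Emit:
servo_tool --commands '[{"linear":[0,0,0.7],"angular":[0,0,0],"gripper":-1},{"linear":[0,0,1.4],"angular":[0,0,0],"gripper":-1},{"linear":[0,0,2],"angular":[0,0,0],"gripper":-1}]'

```text
time_s: 24.95
position: [0.5938, -0.0089, 0.1665]
tool_rot: [[-0.02, 1.0, -0.003], [1.0, 0.02, -0.0], [0.0, -0.003, -1.0]]
ft_force: [0.2, 0.3, 0.4]
grip_width: 0.0004
```

Emit:
servo_tool --commands '[{"linear":[0,0,0.7],"angular":[0,0,0],"gripper":-1},{"linear":[0,0,1.4],"angular":[0,0,0],"gripper":-1}]'

```text
time_s: 25.15
position: [0.5938, -0.009, 0.1651]
tool_rot: [[-0.02, 1.0, -0.003], [1.0, 0.02, -0.0], [0.0, -0.003, -1.0]]
ft_force: [-0.0, -0.8, 0.8]
grip_width: -0.0003
```

Emit:
servo_tool --commands '[{"linear":[0,0,0.7],"angular":[0,0,0],"gripper":-1},{"linear":[0,0,1.4],"angular":[0,0,0],"gripper":-1}]'

```text
time_s: 25.35
position: [0.5938, -0.009, 0.1637]
tool_rot: [[-0.02, 1.0, -0.003], [1.0, 0.02, -0.0], [-0.0, -0.003, -1.0]]
ft_force: [-0.0, -0.6, -0.5]
grip_width: 0.0001
```

Emit:
servo_tool --commands '[{"linear":[0,0,0.7],"angular":[0,0,0],"gripper":-1},{"linear":[0,0,1.4],"angular":[0,0,0],"gripper":-1}]'

```text
time_s: 25.55
position: [0.5941, -0.009, 0.1629]
tool_rot: [[-0.02, 1.0, -0.001], [1.0, 0.02, -0.0], [-0.0, -0.001, -1.0]]
ft_force: [-2.1, 0.1, 7.5]
grip_width: -0.0
```

Emit:
servo_tool --commands '[{"linear":[0,0,0.6],"angular":[0,0,0],"gripper":-1},{"linear":[0,0,1.2],"angular":[0,0,0],"gripper":-1}]'

```text
time_s: 25.75
position: [0.5943, -0.009, 0.1626]
tool_rot: [[-0.02, 1.0, -0.0], [1.0, 0.02, -0.001], [-0.001, -0.0, -1.0]]
ft_force: [-3.0, -0.3, 11.9]
grip_width: -0.0001
```

Emit:
servo_tool --commands '[{"linear":[0,0,0.6],"angular":[0,0,0],"gripper":-1},{"linear":[0,0,0.6],"angular":[0,0,0],"gripper":-1}]'

```text
time_s: 25.95
position: [0.5944, -0.0091, 0.1626]
tool_rot: [[-0.02, 1.0, 0.001], [1.0, 0.02, -0.001], [-0.001, 0.001, -1.0]]
ft_force: [-2.8, 0.6, 12.6]
grip_width: -0.0002
```

Emit:
servo_tool --commands '[{"linear":[0,0,0.5],"angular":[0,0,0],"gripper":-1},{"linear":[0,0,0.5],"angular":[0,0,0],"gripper":-1}]'

```text
time_s: 26.15
position: [0.5944, -0.0091, 0.1625]
tool_rot: [[-0.02, 1.0, 0.001], [1.0, 0.02, -0.001], [-0.001, 0.001, -1.0]]
ft_force: [-4.0, 1.5, 16.2]
grip_width: -0.0001
```

Emit:
servo_tool --commands '[{"linear":[0,0,0.6],"angular":[0,0,0],"gripper":-1},{"linear":[0,0,0.9],"angular":[0,0,0],"gripper":-1},{"linear":[0,0,0.9],"angular":[0,0,0],"gripper":-1}]'

```text
time_s: 26.45
position: [0.5945, -0.009, 0.1623]
tool_rot: [[-0.02, 1.0, 0.002], [1.0, 0.02, -0.001], [-0.001, 0.002, -1.0]]
ft_force: [-5.6, 1.0, 20.9]
grip_width: 0.0
```

Emit:
servo_tool --commands '[{"linear":[0,0,-3],"angular":[0,0,0],"gripper":-1},{"linear":[0,0,-10],"angular":[0,0,0],"gripper":-1},{"linear":[0,0,-30],"angular":[0,0,0],"gripper":-1},{"linear":[0,0,-60],"angular":[0,0,0],"gripper":-1},{"linear":[-20,0,-90],"angular":[0,0,0],"gripper":-0.5},{"linear":[50,-60,-100],"angular":[0,0,0],"gripper":0},{"linear":[90,-110,-100],"angular":[0,0,0],"gripper":0},{"linear":[120,-150,-100],"angular":[0,0,0],"gripper":0},{"linear":[150,-180,-100],"angular":[0,0,0],"gripper":0},{"linear":[170,-200,-100],"angular":[0,0,0],"gripper":0},{"linear":[170,-200,-100],"angular":[0,0,0],"gripper":0},{"linear":[170,-200,-100],"angular":[0,0,0],"gripper":0}]'

```text
time_s: 27.65
position: [0.3883, 0.1587, 0.2602]
tool_rot: [[-0.023, 1.0, -0.003], [1.0, 0.023, 0.0], [0.0, -0.003, -1.0]]
ft_force: [0.7, -0.4, 0.4]
grip_width: 0.0427
```

```bash
python3 look.py fin; python3 - <<'E'
import numpy as np,cv2
d=np.load("fin.npz")
cv2.imwrite("pics/fin2.png",np.hstack([cv2.resize(d["S"],(400,300)),cv2.resize(d["T"],(400,300))]))
E
```

```text
27.65 [0.38831 0.15873 0.26017] F [ 0.66 -0.35  0.38] M [0.052 0.021 0.004] 0.042693032767521004
to target (tool mm) [-172.71  202.41   -0.59] head 1.34
```

View pics/fin.png

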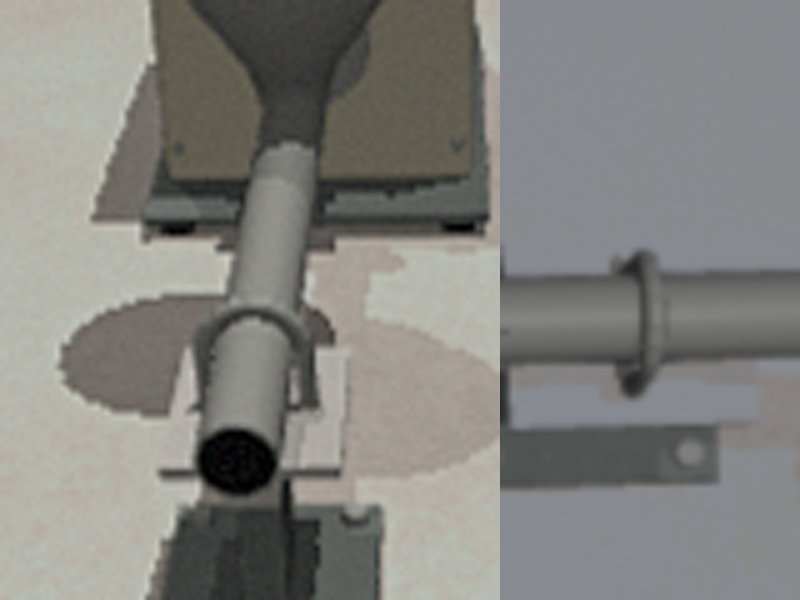

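View pics/fin2.png

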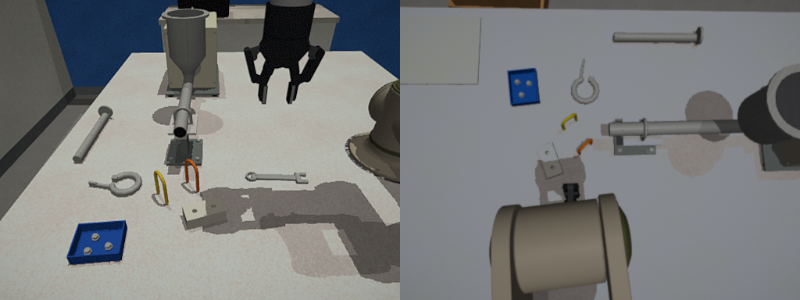

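The last pictures show the bow lying on the tube with both legs through the plate, the other things where they were, and the robot clear.

```bash
python3 -c "
from rig import env
print(env.close_job())"
```

```text
the job is handed in; nothing more can be done
None
```

The U-bolt is out of the kit block, astride the discharge tube and down through both plate holes, with its bow on the tube. I let go and handed the job in at about 28 s of the 64 s allowed.

- **Finding the holes:** both cameras showed a plate hole, so I aimed by sight and felt my way down. There was no contact force until the bushes.
- **Forces on the feeder:** pushing through the bushes took about 10 N, with a peak reading of about 18 N at entry. At the end the force rose from 12 to 21 N over only about 0.1 mm of travel, which marks the bow seating on the tube. These are readings at the end of each short step, so brief peaks in between could have been higher.
- **Last checks:**
  - Pressing the top of the bow with the shut fingers at up to 21 N moved it about 0.3 mm at most after the first 12 N. I read that as arm flex rather than the bolt moving.
  - The side picture agreed with the calculated home pose to about 1 mm, and the top view shows the bow across the tube.
  - The final pictures show the pipe clamp, nut tray, wrench and the coloured look-alikes where they were, and the robot clear.
- **Disagreements:**
  - The finger opening read 48 to 49 mm on the 52 mm U-bolt, although it held firmly throughout.
  - The two cameras differed by 1 to 1.5 mm, within their calibration.

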